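Put the lids on their jars for the bisque firing

TASK

The four unfired clay jars on the kiln shelves are to be fired with their lids on: take each lid by its knob and put it on the jar it was made for (same outline and size), turned to match and fully seated with its flange down in the mouth. The raw clay chips easily, so lower each lid gently rather than drop it, and leave the jars, the cone pack and the kiln prop standing where they are.

Things in the scene. Friction and masses are not known exactly. Their poses are not given: they have to be found in the camera images.
- lid_large_knob (a point): Large round lid of grey clay, 124 mm across, upright round knob 30 mm across, 32 mm tall; flange 96 mm across. About 0.24 kg. Point: on the lid's axis at the height to grip, 24 mm above its flat top, 8 mm below the knob's top, 42 mm above the bench as it stands. z up. Plate 8 mm thick, flange 10 mm deep below it; seated, the point is 32 mm above the jar's rim.
- lid_small_knob (a point): Small round lid of grey clay, 84 mm across, upright round knob 24 mm across, 32 mm tall; flange 58 mm across. About 0.11 kg. Point: on the lid's axis at the height to grip, 24 mm above its flat top, 8 mm below the knob's top, 42 mm above the bench as it stands. z up. Plate 8 mm thick, flange 10 mm deep below it; seated, the point is 32 mm above the jar's rim.
- lid_square_knob (a point): Square lid of grey clay, 104 mm wide, upright square knob 26 mm wide, 32 mm tall, parallel to the sides, as are x and y; flange 74 mm wide. About 0.22 kg. Point: on the lid's axis at the height to grip, 24 mm above its flat top, 8 mm below the knob's top, 42 mm above the bench as it stands. z up. Plate 8 mm thick, flange 10 mm deep below it; seated, the point is 32 mm above the jar's rim.
- lid_oblong_knob (a point): Oblong lid of grey clay, 136 x 88 mm, bar handle along its length (x), 66 mm long, 16 mm wide, 18 mm tall, on two feet; flange 106 x 58 mm. 0.22 kg. Grip across y. Point: on the lid's axis at the height to grip, 24 mm above its flat top, 8 mm below the knob's top, 42 mm above the bench as it stands. z up. Plate 8 mm thick, flange 10 mm deep below it; seated, the point is 32 mm above the jar's rim.
- jar_large_mouth (a point): Large round jar of grey clay, 120 mm across, 82 mm tall, mouth 106 mm across. The point is the centre of the open mouth at rim height; z up. It stands loose on a kiln shelf.
- jar_small_mouth (a point): Small, tall round jar of grey clay, 80 mm across, 95 mm tall, mouth 68 mm across. The point is the centre of the open mouth at rim height; z up. It stands loose on a kiln shelf.
- jar_square_mouth (a point): Square jar of grey clay, 100 x 100 mm, 88 mm tall, mouth 84 x 84 mm. The point is the centre of the open mouth at rim height; z up. It stands loose on a kiln shelf. x and y are parallel to the sides; its lid fits in any of four turns.
- jar_oblong_mouth (a point): Oblong jar of grey clay, 132 x 84 mm, 70 mm tall, mouth 116 x 68 mm. The point is the centre of the open mouth at rim height; z up. It stands loose on a kiln shelf. x runs along the long side; its lid fits either way round.
- cone_pack: Bystander: a strip of brown clay 90 x 30 x 16 mm with three pale pyrometric cones standing in it, 68 mm tall in all, loose on the bench at one end of the row of lids. Origin at the centre of its underside; x along the strip.
- kiln_prop: Bystander: a pale refractory tube 44 mm across and 70 mm tall standing loose on the bench at the other end of the row of lids. Origin at the centre of its underside.
There are look-alikes about, which are no part of the job. Leave any black or purple look-alike of the part that bears lid_square_knob alone.

How it is judged (in metres and radians):
At the end, for the whole second after the job is handed in: Each lid is on its own jar, centred within 10 mm, down on the rim within 4 mm, level within 4 degrees, square and oblong turned with the jar within 11 degrees; released, at rest. Jars upright, within 30 mm of their start, cone pack and prop within 20 mm (horizontal distance between lid_large_knob and jar_large_mouth below 0.01 m and z of lid_large_knob in the frame of jar_large_mouth between 0.028 and 0.036 m and angle between each of lid_large_knob, jar_large_mouth, lid_small_knob, jar_small_mouth, lid_square_knob, jar_square_mouth, lid_oblong_knob, jar_oblong_mouth's own z axis and vertical below 0.07 rad and linear speed of each of lid_large, lid_small, lid_square, lid_oblong below 0.02 m/s and angular speed of each of lid_large, lid_small, lid_square, lid_oblong below 0.2 rad/s and distance of each of jar_large_mouth, jar_small_mouth, jar_square_mouth, jar_oblong_mouth from where it was at the start of the episode below 0.03 m and horizontal distance between lid_small_knob and jar_small_mouth below 0.01 m and z of lid_small_knob in the frame of jar_small_mouth between 0.028 and 0.036 m and horizontal distance between lid_square_knob and jar_square_mouth below 0.01 m and z of lid_square_knob in the frame of jar_square_mouth between 0.028 and 0.036 m and horizontal distance between lid_oblong_knob and jar_oblong_mouth below 0.01 m and z of lid_oblong_knob in the frame of jar_oblong_mouth between 0.028 and 0.036 m and (angle between the x axis of lid_square_knob and the x axis of jar_square_mouth, either way round below 0.2 rad or angle between the x axis of lid_square_knob and the y axis of jar_square_mouth, either way round below 0.2 rad) and angle between the x axis of lid_oblong_knob and the x axis of jar_oblong_mouth, either way round below 0.2 rad and distance of each of cone_pack, kiln_prop from where it was at the start of the episode below 0.02 m); the robot touches nothing.
It fails at once if a lid is dropped (let go more than about 15 mm above where it comes to rest) or flung ((contact force between lid_large and the fingers below 0.05 N and linear speed of lid_large above 0.55 m/s) or (contact force between lid_small and the fingers below 0.05 N and linear speed of lid_small above 0.55 m/s) or (contact force between lid_square and the fingers below 0.05 N and linear speed of lid_square above 0.55 m/s) or (contact force between lid_oblong and the fingers below 0.05 N and linear speed of lid_oblong above 0.55 m/s)).
It fails at once if a jar is pushed more than 30 mm or knocked over (distance of any of jar_large_mouth, jar_small_mouth, jar_square_mouth, jar_oblong_mouth from where it was at the start of the episode above 0.03 m).
It fails at once if the cone pack or the kiln prop is pushed more than 20 mm (distance of any of cone_pack, kiln_prop from where it was at the start of the episode above 0.02 m).
It also fails if it takes over 120 s, if anything falls off the work surface, if the arm or the gripper's body presses on something with over 40 N, if the wrist force passes 120 N, or if a joint passes its speed limit or range.

ROBOT

A 6-joint arm with a two-finger parallel gripper is mounted at the origin on the work surface. World frame = base frame: x ahead of the robot, y to its left, z up, the work surface at z = 0. Lengths are in m, angles in degrees, forces in N, time in s.
With the tool pointing down it reaches from about 0.4 to 0.825 m from the base axis. Payload 7 kg.
Tool frame: the origin (TCP) lies on the centre line of the jaws, within the pads' length; the fingertips stand 17 mm ahead of it and the grasp point (between the pads) lies 2 mm behind it (r.tips_ahead is the distance from the TCP to the fingertips, in m); z points along the fingers, y is the line along which they close (so a half turn about z gives the same grasp; the last joint's range is limited). The gripper opens to 85 mm and grips with 20 to 120 N. Pads are 22 mm wide; open, the fingers measure 114 mm over their backs; the gripper's body (76 mm by 85 mm) begins 54 mm behind the grasp point. The pads swing forward as they close: fully open they stand 13 mm farther back than shut.
Start: joints at [-51.732, 20.546, 0.682, 0, -70.136, -16.507], TCP at [0.25, -0.627, 0.217] pointing down, gripper open.
Joint ranges: [-176.03, 176.03], [-82.01, 121.73], [-58.28, 71.71], [-173.87, 95.51], [-174.79, -0.11], [-173.66, 173.66]. Speed limits (degrees/s): [136.94, 136.94, 172.46, 180, 180, 180].

INTERFACE

Orientations are given as a 3x3 rotation matrix whose columns are the frame's x, y, z axes.
In Python, from cell import r gives the robot as it stands.
- The arm moves only by the tool move_arm, never from a script. Its argument "rows" is a list of rows, each a list of 7 numbers: the turn, a rotation vector about the world's x, y, z each as a share of pi/4 rad, from -1 to 1, then the shift along the world's x, y, z each as a share of 0.3 m, from -1 to 1, then the opening, from -1 (shut) to 1 (fully open), so that 0 is half open. A call has 1 to 8 rows; each row shifts and turns the commanded pose from where the row before left it; what a row does not reach is not made up. A row lasts 1/8 s, in which the tool goes at most 62.5 mm and 10.7 degrees, less where a joint would pass 70% of its speed; a pose out of reach is approached as far as the arm can. A call with a number of a shift or a turn outside -1 to 1 is refused whole. A call with a gripper value outside its range is refused whole. The fingers move at their own pace and stop on an object; "force" is the grip in N (left out, the last holds). Time passes only in rows, so rows that do not move let the fingers close. It gives the time, the measured TCP pose, the force, the opening and the grip force at its end, in the units of the state.
- r.state(): the state, without advancing time (a new reading comes with each control period).
- r.get_image(name): name is "scene" or "side" or "wrist"; returns a dict with "frame" (384x512x3 uint8, blue, green, red), "fx", "fy", "cx", "cy" (pixels), "R" (3x3) and "t" (3): a world point X has camera coordinates R X + t. Camera axes: x right, y down, z forward; pixel columns grow to the right and rows downward; lengths in m; the calibration is good to about 2 mm. A picture is of the moment at which its call begins. There is no depth.
- r.close_job(): hands the job in; it is judged then, once.
The state is a dict: "time_s": time; "q": joint angles; "joint_velocities": joint speeds; "effort": joint torques, N m; "tcp_pos": TCP position; "eef_rot": TCP orientation; "wrist_force": force on the tool from outside, world axes, zero at the start; "torque": the same for the moment, N m; "grip_width": opening from 0.0 (shut) to 1.0 (fully open); "grip_force": force on a finger pad.
Only numpy, scipy, OpenCV 4.12 (cv2) and the standard library are available. Lean on these libraries where they do the work, as an engineer would, in place of code of your own. Each camera call takes 0.05 s, during which the arm holds its last target. There are 200 camera calls.

## Working session

There is one attempt and no reset: what is moved stays moved. The work goes in short steps, Python scripts to look and compute and a tool call to move; the robot and the scene stay as the last step left them, time stands still between calls to the robot, and variables do not carry over. Pictures are saved under pics/ and viewed, at most 14 in all, crops included, and the job is handed in when it is done.

Besides the shell and the picture viewer there is one more tool, called after "Emit:" as name(argument=value, ...), one argument or row to a line, values as JSON. move_arm: Moves the arm, as the interface text tells. Its arguments: {"type":"object","properties":{"rows":{"type":"array","items":{"type":"array","items":{"type":"number","minimum":-1,"maximum":1}}},"force":{"type":"number"}},"required":["rows"]}

```bash
mkdir -p pics; ls; python3 - <<'E'
from cell import r
import cv2,numpy as np
s=r.state();print(s['tcp_pos'],s['eef_rot'],s['time_s'],s['grip_width'])
ims=[]
for n in["scene","side","wrist"]:
    d=r.get_image(n);cv2.imwrite(f"pics/{n}0.png",d["frame"])
    C=-np.array(d["R"]).T@np.array(d["t"]);print(n,d["fx"],d["cx"],d["cy"],C.round(3),np.array(d["R"]).round(3).tolist())
E
```

```text
pics
[ 0.25000906 -0.62644422  0.21626779] [[-9.28792966e-01 -3.70598219e-01 -7.65911852e-04]
 [-3.70598972e-01  9.28791827e-01  1.46448798e-03]
 [ 1.68636032e-04  1.64405228e-03 -9.99998634e-01]] 0.0 0.9963483638429751
scene 369.3229554880231 251.7617112263546 191.16974995883072 [ 1.294 -0.227  1.087] [[0.253, 0.967, -0.011], [0.719, -0.196, -0.667], [-0.647, 0.161, -0.745]]
side 496.30360071051916 257.0223682166793 187.69342777231535 [0.18  1.011 1.159] [[-0.975, -0.223, -0.013], [-0.148, 0.69, -0.708], [0.167, -0.688, -0.706]]
wrist 330.6155374434435 259.29103993532857 189.5874842867315 [ 0.189 -0.652  0.373] [[-0.371, 0.929, 0.002], [0.897, 0.358, 0.259], [0.24, 0.098, -0.966]]
```

View pics/scene0.png

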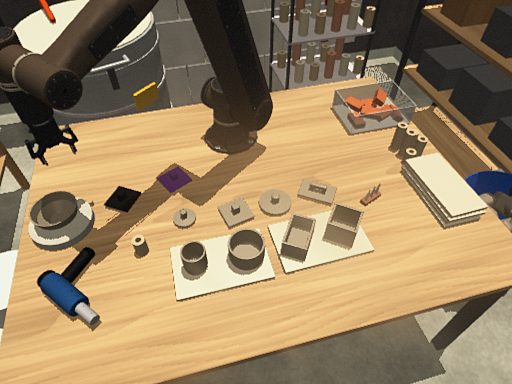

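View pics/side0.png

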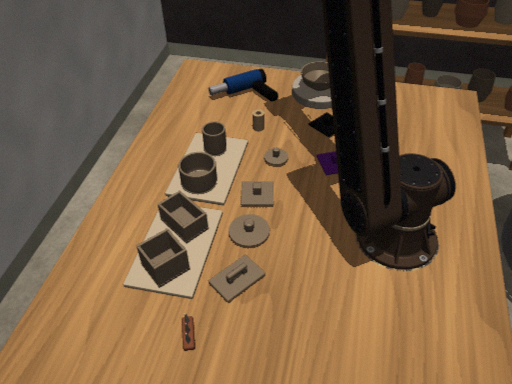

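Candidates, scene pixels: lids are small (184,217), square (237,211), large (275,202) and oblong (318,190). The black (122,198) and purple (174,179) square lids are the look-alikes to leave alone. Jars are small (193,258), large (246,250), oblong (297,238) and square (343,225). The prop is at (140,246) and the cone pack at (371,195). The bowl on a saucer (60,215) isn't part of the job. The grey square at (237,211) is the one I want.

```bash
cat > h.py <<'E'
import cv2,numpy as np
from cell import r
def ray(d,uv):
    R=np.array(d["R"]);t=np.array(d["t"]).ravel();C=-R.T@t
    uv=np.atleast_2d(uv).astype(float)
    v=np.c_[(uv[:,0]-d["cx"])/d["fx"],(uv[:,1]-d["cy"])/d["fy"],np.ones(len(uv))]@R
    return C,v
def onplane(d,uv,z):
    C,v=ray(d,uv);return C+v*((z-C[2])/v[:,2])[:,None]
def proj(d,X):
    P=np.atleast_2d(X)@np.array(d["R"]).T+np.array(d["t"]).ravel()
    return np.c_[P[:,0]/P[:,2]*d["fx"]+d["cx"],P[:,1]/P[:,2]*d["fy"]+d["cy"]]
def tri(d1,u1,d2,u2):
    C1,v1=ray(d1,u1);C2,v2=ray(d2,u2);v1=v1[0]/np.linalg.norm(v1);v2=v2[0]/np.linalg.norm(v2)
    s=np.linalg.lstsq(np.c_[v1,-v2],C2-C1,rcond=None)[0]
    a=C1+s[0]*v1;b=C2+s[1]*v2
    return (a+b)/2,np.linalg.norm(a-b)
E
python3 - <<'E'
from h import *
out=[]
for n,(x0,y0,x1,y1) in dict(scene=(110,160,400,310),side=(120,90,350,360)).items():
    d=r.get_image(n);f=d["frame"];hsv=cv2.cvtColor(f,cv2.COLOR_BGR2HSV)
    m=cv2.inRange(hsv,(0,0,25),(180,95,185));m[:y0]=0;m[y1:]=0;m[:,:x0]=0;m[:,x1:]=0
    cv2.imwrite(f"pics/m_{n}.png",cv2.resize(np.hstack([f[y0:y1,x0:x1],cv2.cvtColor(m,cv2.COLOR_GRAY2BGR)[y0:y1,x0:x1]]) if n=='side' else np.vstack([f[y0:y1,x0:x1],cv2.cvtColor(m,cv2.COLOR_GRAY2BGR)[y0:y1,x0:x1]]),None,fx=1.7,fy=1.7,interpolation=cv2.INTER_CUBIC))
    for c in cv2.findContours(m,0,2)[0]:
        if cv2.contourArea(c)>60:
            M=cv2.moments(c);u=[M['m10']/M['m00'],M['m01']/M['m00']];rr=cv2.minAreaRect(c)
            print(n,np.round(u,1),cv2.contourArea(c),cv2.boundingRect(c),onplane(d,u,0.015)[0].round(3))
    print([hsv[p[1],p[0]].tolist() for p in ([(237,222),(275,205),(200,240),(330,310)] if n=='scene' else [(245,188),(250,240),(205,280),(300,300)])])
E
```

```text
scene [292.3 252.4] 291.0 (278, 243, 28, 20) [0.669 0.067 0.015]
scene [193.2 260.3] 766.5 (181, 241, 27, 39) [ 0.612 -0.262  0.015]
scene [244.8 251.9] 949.5 (226, 230, 39, 45) [ 0.625 -0.088  0.015]
scene [333.1 237.9] 199.0 (322, 227, 28, 23) [0.65  0.223 0.015]
scene [297.7 228.2] 143.0 (283, 215, 29, 28) [0.578 0.118 0.015]
scene [183.3 213.8] 70.0 (179, 209, 15, 12) [ 0.406 -0.268  0.015]
scene [124.5 195.1] 90.5 (113, 189, 25, 18) [ 0.255 -0.476  0.015]
[[19, 76, 190], [19, 79, 204], [20, 85, 242], [18, 117, 229]]
side [236.2 277.5] 1214.5 (209, 255, 56, 46) [0.428 0.25  0.015]
side [248.7 230.1] 951.5 (229, 214, 40, 33) [0.435 0.076 0.015]
side [170.6 282. ] 149.0 (123, 211, 99, 88) [0.601 0.303 0.015]
side [256.9 193.1] 661.0 (241, 182, 32, 23) [ 0.446 -0.081  0.015]
side [275.7 156.3] 267.5 (265, 147, 23, 18) [ 0.422 -0.27   0.015]
side [173.2 237.9] 3728.5 (137, 140, 111, 149) [0.647 0.153 0.015]
side [203.2 161.6] 2052.5 (175, 122, 52, 73) [ 0.661 -0.191  0.015]
side [313.7  98.1] 587.0 (292, 90, 41, 19) [ 0.343 -0.645  0.015]
side [134.7 113.2] 1529.0 (120, 90, 45, 71) [ 1.004 -0.404  0.015]
[[16, 82, 134], [15, 85, 135], [15, 144, 181], [16, 144, 172]]
```

View pics/m_side.png

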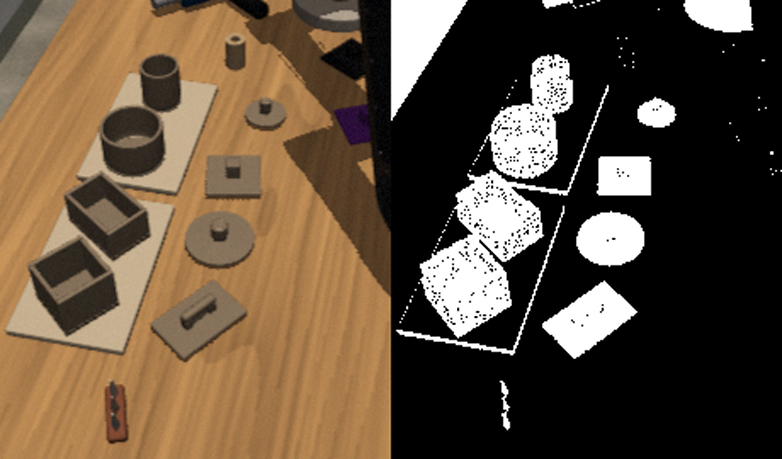

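Emit:
move_arm(
  rows=[
    [0, 0, -0.06, 0.083, 0.18, 0.04, 1],
    [0, 0, -0.06, 0.083, 0.18, 0.04, 1],
    [0, 0, -0.06, 0.083, 0.18, 0.04, 1],
    [0, 0, -0.06, 0.083, 0.18, 0.04, 1],
    [0, 0, -0.06, 0.083, 0.18, 0.04, 1],
    [0, 0, -0.06, 0.083, 0.18, 0.04, 1],
    [0, 0, -0.06, 0.083, 0.18, 0.04, 1],
    [0, 0, -0.06, 0.083, 0.18, 0.04, 1],
  ],
)

```text
time_s: 1.25
tcp_pos: [0.4498, -0.193, 0.3139]
eef_rot: [[-1.0, -0.001, 0.001], [-0.001, 1.0, -0.0], [-0.001, -0.0, -1.0]]
wrist_force: [0.8, 0.3, -0.0]
grip_width: 0.999
grip_force: 0.0
```

```bash
cat > snap.py <<'E'
import sys
from h import *
import pickle
d=r.get_image("wrist");pickle.dump(d,open(f"pics/{sys.argv[1]}.pkl","wb"));cv2.imwrite(f"pics/{sys.argv[1]}.png",d["frame"])
s=r.state();print(s['tcp_pos'].round(4),np.array(s['eef_rot']).round(3).tolist(),s['time_s'],np.round(s['q'],1))
E
python3 snap.py w1
```

```text
[ 0.4529 -0.1888  0.3154] [[-1.0, -0.001, 0.004], [-0.001, 1.0, 0.001], [-0.004, 0.001, -1.0]] 1.3 [  0.4  -0.3 -12.4  -0.  -77.6 -90.3]
```

View pics/w1.png

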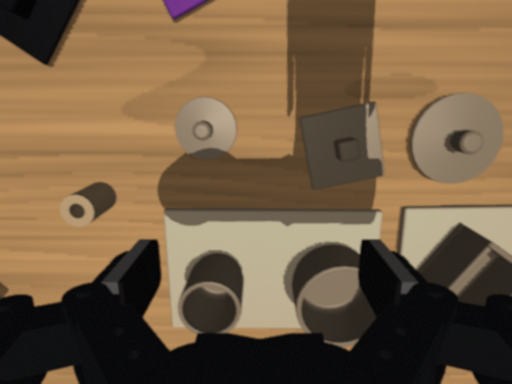

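The small, square and large lids are at (207,127), (342,145) and (456,138). The small and large jar rims are at (211,307) and (335,300), partly behind the fingers. I'm moving out and across for the rest.

Emit:
move_arm(
  rows=[
    [0, 0, 0, 0.16, 0, 0.05, 1],
    [0, 0, 0, 0.16, 0, 0.05, 1],
    [0, 0, 0, 0, 0, 0, 1],
  ],
)

```text
time_s: 1.68
tcp_pos: [0.5481, -0.1946, 0.3424]
eef_rot: [[-1.0, -0.004, -0.001], [-0.004, 1.0, -0.0], [0.001, -0.0, -1.0]]
wrist_force: [-0.2, 0.2, -0.0]
grip_width: 1.0
grip_force: 0.0
```

```bash
python3 snap.py w2
```

```text
[ 0.5464 -0.1946  0.3422] [[-1.0, -0.003, -0.002], [-0.003, 1.0, 0.0], [0.002, 0.0, -1.0]] 1.725 [ -0.3   8.5   0.5  -0.  -82.1 -89.5]
```

Emit:
move_arm(
  rows=[
    [0, 0, 0, 0, 0.2, 0, 1],
    [0, 0, 0, 0, 0.2, 0, 1],
    [0, 0, 0, 0, 0.2, 0, 1],
    [0, 0, 0, 0, 0.2, 0, 1],
    [0, 0, 0, 0, 0.2, 0, 1],
    [0, 0, 0, 0, 0, 0, 1],
  ],
)

```text
time_s: 2.48
tcp_pos: [0.5443, 0.108, 0.3429]
eef_rot: [[-1.0, -0.007, -0.0], [-0.007, 1.0, 0.0], [0.0, 0.0, -1.0]]
wrist_force: [-0.4, -1.2, 0.0]
grip_width: 0.999
grip_force: 0.0
```

```bash
python3 snap.py w3; python3 -c "
import cv2,numpy as np
a=cv2.imread('pics/w2.png')[:300];b=cv2.imread('pics/w3.png')[:300]
cv2.imwrite('pics/w23.png',np.vstack([a,b]))"
```

```text
[0.5444 0.1063 0.343 ] [[-1.0, -0.006, -0.0], [-0.006, 1.0, -0.0], [0.0, -0.0, -1.0]] 2.525 [  31.3    5.9   -2.4   -0.   -81.7 -120.9]
```

View pics/w23.png

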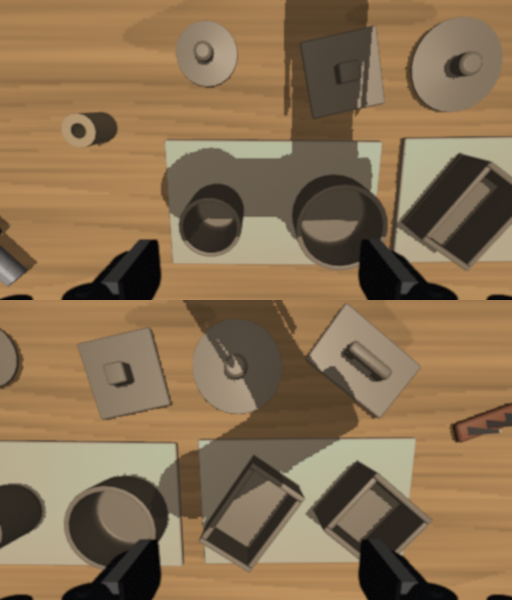

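The lids show clearly. The oblong jar (w3, rim centre about (250,215)) and the square jar (about (372,205)) are both turned.

```bash
cat > lids.py <<'E'
import sys,pickle
from h import *
for n in sys.argv[1:]:
    d=pickle.load(open(f"pics/{n}.pkl","rb"));f=cv2.GaussianBlur(d["frame"],(0,0),0.8)
    S=cv2.cvtColor(f,cv2.COLOR_BGR2HSV)[:,:,1];m=np.uint8(S<105)*255
    m[300:]=0;m=cv2.morphologyEx(m,cv2.MORPH_OPEN,np.ones((5,5)))
    cv2.imwrite(f"pics/{n}m.png",m)
    for c in cv2.findContours(m,0,2)[0]:
        x,y,w,h=cv2.boundingRect(c)
        if cv2.contourArea(c)<900 or x==0 or x+w>510: continue
        H=cv2.convexHull(c)[:,0];P=onplane(d,H,0.018)[:,:2].astype(np.float32)
        (cx,cy),(a,b),t=cv2.minAreaRect(P);e=cv2.minEnclosingCircle(P)
        print(n,(x,y,w,h),"rect c",round(cx,4),round(cy,4),"wh",round(a*1e3),round(b*1e3),"ang",round(t,1),"circ",np.round(e[0],4),round(e[1]*2e3))
E
python3 lids.py w1 w2 w3; python3 -c "
import cv2,numpy as np
cv2.imwrite('pics/mm.png',np.vstack([cv2.imread('pics/w2m.png')[:300],cv2.imread('pics/w3m.png')[:300]]))"
```

```text
w1 (65, 240, 94, 60) rect c 0.6586 -0.4034 wh 84 176 ang 36.4 circ [ 0.634  -0.4215] 176
w1 (61, 184, 53, 42) rect c 0.5253 -0.441 wh 47 85 ang 36.8 circ [ 0.5259 -0.4406] 86
w1 (300, 103, 84, 86) rect c 0.4444 -0.0791 wh 103 104 ang 12.3 circ [ 0.4443 -0.0795] 142
w1 (175, 97, 62, 62) rect c 0.4197 -0.2661 wh 81 83 ang 0.1 circ [ 0.4203 -0.266 ] 84
w1 (411, 93, 92, 91) rect c 0.4341 0.0753 wh 123 123 ang 6.9 circ [0.4343 0.0747] 126
w2 (65, 240, 94, 60) rect c 0.7739 -0.4173 wh 89 187 ang 36.7 circ [ 0.7479 -0.4367] 187
w2 (62, 114, 54, 33) rect c 0.5233 -0.4403 wh 45 77 ang 0.2 circ [ 0.5216 -0.4405] 78
w2 (300, 26, 85, 92) rect c 0.4442 -0.0804 wh 103 104 ang 12.2 circ [ 0.4436 -0.0803] 142
w2 (176, 21, 62, 66) rect c 0.4208 -0.2672 wh 82 83 ang 0.2 circ [ 0.4205 -0.2674] 85
w2 (410, 17, 93, 95) rect c 0.434 0.0735 wh 121 125 ang 0.2 circ [0.4339 0.0735] 125
w3 (198, 137, 256, 163) rect c 0.6608 0.2223 wh 266 414 ang 0.4 circ [0.663  0.2245] 486
w3 (78, 28, 92, 91) rect c 0.4445 -0.0786 wh 103 104 ang 12.2 circ [ 0.4444 -0.079 ] 141
w3 (192, 19, 90, 95) rect c 0.4342 0.0757 wh 121 122 ang 0.4 circ [0.4345 0.0762] 124
w3 (307, 4, 112, 113) rect c 0.4267 0.2485 wh 136 88 ang 54.3 circ [0.4261 0.2491] 157
```

View pics/mm.png

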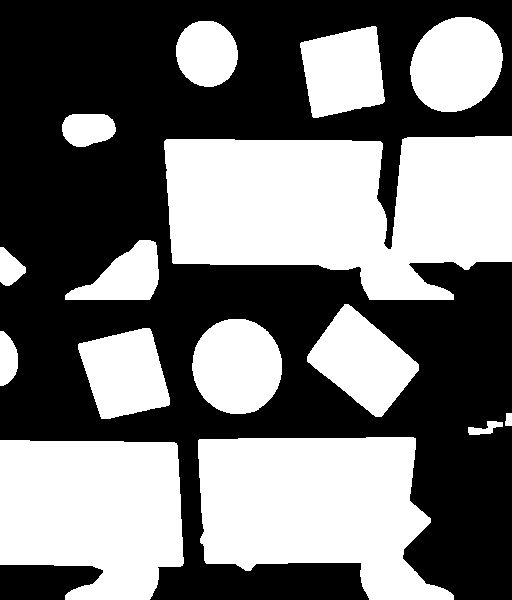

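Lid outlines match the stated sizes to about 1 mm. The jars need clear views, so I'm moving further out.

Emit:
move_arm(
  rows=[
    [0, 0, 0, 0.15, 0.13, 0, 1],
    [0, 0, 0, 0.15, 0.13, 0, 1],
    [0, 0, 0, 0, 0, 0, 1],
  ],
)

```text
time_s: 2.9
tcp_pos: [0.6369, 0.1834, 0.3397]
eef_rot: [[-1.0, -0.002, -0.004], [-0.002, 1.0, -0.002], [0.004, -0.002, -1.0]]
wrist_force: [-0.6, -0.8, -0.6]
grip_width: 0.995
grip_force: 0.0
```

```bash
python3 snap.py w4
```

```text
[0.6359 0.1824 0.341 ] [[-1.0, -0.002, -0.003], [-0.002, 1.0, -0.002], [0.003, -0.002, -1.0]] 2.95 [  32.8   16.7   11.    -0.   -84.5 -122.7]
```

Emit:
move_arm(
  rows=[
    [0, 0, 0, 0, -0.2, 0, 1],
    [0, 0, 0, 0, -0.2, 0, 1],
    [0, 0, 0, 0, -0.2, 0, 1],
    [0, 0, 0, 0, -0.2, 0, 1],
    [0, 0, 0, 0, -0.2, 0, 1],
    [0, 0, 0, 0, -0.2, 0, 1],
    [0, 0, 0, 0, 0, 0, 1],
  ],
)

```text
time_s: 3.82
tcp_pos: [0.6331, -0.1823, 0.344]
eef_rot: [[-1.0, 0.004, 0.001], [0.004, 1.0, -0.001], [-0.001, -0.001, -1.0]]
wrist_force: [0.2, 0.4, -0.0]
grip_width: 1.001
grip_force: 0.0
```

```bash
python3 snap.py w5; python3 -c "
import cv2,numpy as np
a=cv2.imread('pics/w4.png')[20:260,100:500];b=cv2.imread('pics/w5.png')[20:260,60:460]
cv2.imwrite('pics/w45.png',cv2.resize(np.vstack([a,b]),None,fx=1.25,fy=1.25,interpolation=2))"
```

```text
[ 0.6334 -0.1804  0.344 ] [[-1.0, 0.002, 0.001], [0.002, 1.0, -0.0], [-0.001, -0.0, -1.0]] 3.875 [  1.   16.3  10.7   0.  -84.4 -91.2]
```

View pics/w45.png

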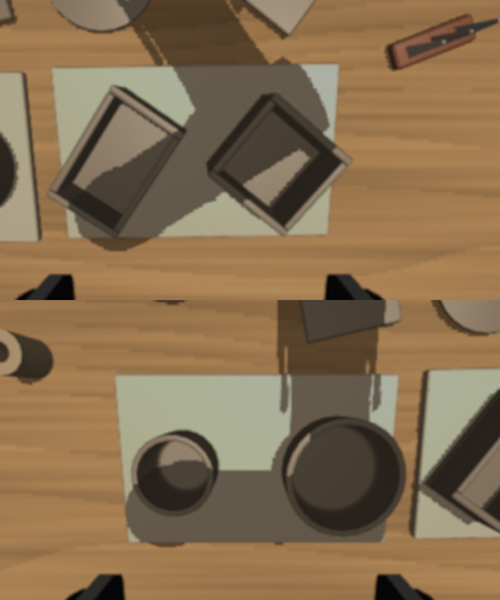

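```bash
python3 -c "
import cv2,numpy as np
a=cv2.imread('pics/w4.png')[75:225,130:390]
a=np.uint8(255*(a/255.)**0.6)
cv2.imwrite('pics/z4.png',cv2.resize(a,None,fx=3,fy=3,interpolation=2))
a=cv2.imread('pics/w5.png')[105:225,150:400]
a=np.uint8(255*(a/255.)**0.6)
cv2.imwrite('pics/z5.png',cv2.resize(a,None,fx=3,fy=3,interpolation=2))"
```

```text
(no output)
```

View pics/z4.png

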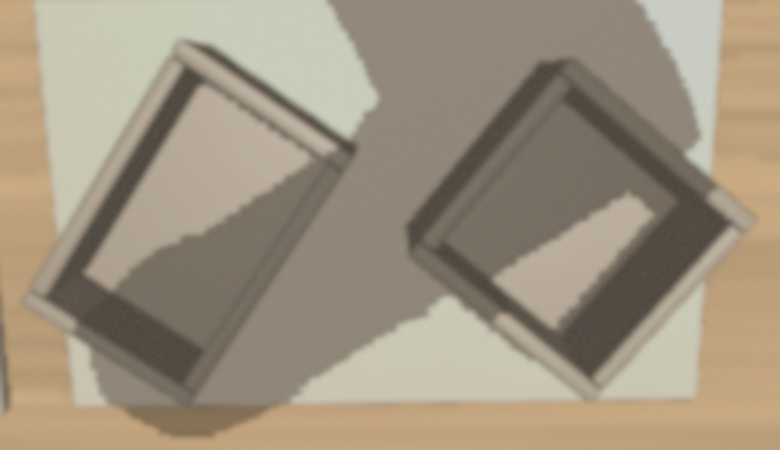

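View pics/z5.png

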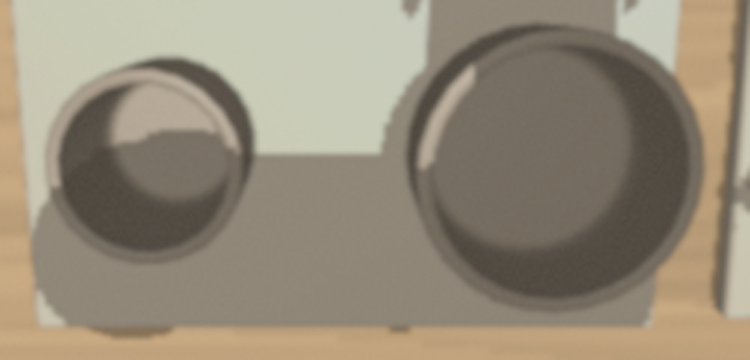

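```bash
cat > jars.py <<'E'
import pickle
from h import *
d4=pickle.load(open("pics/w4.pkl","rb"));d5=pickle.load(open("pics/w5.pkl","rb"))
ob=np.array([(181,42),(353,150),(190,402),(24,297)])/3+[130-.33,75-.33]
sq=np.array([(572,64),(757,220),(594,397),(413,244)])/3+[130-.33,75-.33]
th=np.linspace(0,2*np.pi,12,endpoint=False)
def circ(c,rad):return np.c_[c[0]+rad[0]*np.cos(th),c[1]+rad[1]*np.sin(th)]/3+[150-.33,105-.33]
sm=circ((145,165),(98,97.5));la=circ((560,170),(143,140))
for t in(.01,.015,.02,.025):
    for n,d,u,h in(("oblong 132x84",d4,ob,.07),("square 100",d4,sq,.088),("small 80",d5,sm,.095),("large 120",d5,la,.082)):
        P=onplane(d,u,t+h)[:,:2].astype(np.float32);(x,y),(a,b),ang=cv2.minAreaRect(P)
        c=P.mean(0);e=np.ptp(P,0)*1e3
        L=[round(float(np.linalg.norm(P[i]-P[(i+1)%4])*1e3)) for i in range(4)] if len(P)==4 else e.round()
        print(t,n,c.round(4),L,round(ang,1),[round(a*1e3),round(b*1e3)])
E
python3 jars.py
```

```text
0.01 oblong 132x84 [0.6305 0.0968] [81, 131, 84, 128] 55.7 [84, 131]
0.01 square 100 [0.6305 0.2613] [98, 97, 100, 93] 50.6 [100, 97]
0.01 small 80 [ 0.6361 -0.2571] [80. 79.] 44.3 [75, 79]
0.01 large 120 [ 0.6416 -0.0865] [118. 119.] 47.9 [119, 112]
0.015 oblong 132x84 [0.6298 0.0978] [80, 130, 83, 126] 56.4 [83, 130]
0.015 square 100 [0.6297 0.2603] [97, 96, 99, 92] 50.6 [99, 96]
0.015 small 80 [ 0.6352 -0.2562] [79. 78.] 44.3 [74, 78]
0.015 large 120 [ 0.6407 -0.0876] [117. 118.] 47.9 [118, 111]
0.02 oblong 132x84 [0.6291 0.0989] [79, 128, 82, 125] 56.4 [82, 128]
0.02 square 100 [0.629  0.2593] [96, 94, 98, 91] 50.6 [98, 94]
0.02 small 80 [ 0.6343 -0.2552] [78. 77.] 44.3 [73, 77]
0.02 large 120 [ 0.6398 -0.0888] [116. 116.] 47.9 [116, 109]
0.025 oblong 132x84 [0.6284 0.0999] [78, 127, 81, 123] 56.4 [81, 127]
0.025 square 100 [0.6283 0.2584] [94, 93, 97, 89] 50.6 [97, 93]
0.025 small 80 [ 0.6334 -0.2543] [77. 76.] 44.3 [72, 76]
0.025 large 120 [ 0.6389 -0.09  ] [114. 115.] 47.9 [115, 108]
```

Emit:
move_arm(
  rows=[
    [0, 0, 0, -0.118, -0.048, -0.124, 0.3],
    [0, 0, 0, -0.118, -0.048, -0.124, 0.3],
    [0, 0, 0, -0.118, -0.048, -0.124, 0.3],
    [0, 0, 0, -0.118, -0.048, -0.124, 0.3],
    [0, 0, 0, -0.118, -0.048, -0.124, 0.3],
    [0, 0, 0, -0.118, -0.048, -0.124, 0.3],
    [0, 0, 0, 0, 0, 0, 0.3],
    [0, 0, 0, 0, 0, 0, 0.3],
  ],
)

```text
time_s: 4.88
tcp_pos: [0.4235, -0.2634, 0.1212]
eef_rot: [[-1.0, -0.003, 0.002], [-0.003, 1.0, -0.001], [-0.002, -0.001, -1.0]]
wrist_force: [-0.0, 0.2, 0.7]
grip_width: 0.649
grip_force: 0.0
```

```bash
python3 snap.py w6; python3 lids.py w6; python3 - <<'E'
from h import *
exec(open('jars.py').read().split('th=')[0])
for n,u,z in(("ob",ob,.08),("sq",sq,.098)):
    P=onplane(d4,u,z)[:,:2];E=np.roll(P,-1,0)-P;a=np.degrees(np.arctan2(E[:,1],E[:,0]));print(n,a.round(1),(a%90).round(1))
E
```

```text
[ 0.4242 -0.2633  0.1214] [[-1.0, -0.003, 0.003], [-0.003, 1.0, -0.001], [-0.003, -0.001, -1.0]] 4.925 [ -9.2   8.9 -28.9   0.  -52.  -80.6]
w6 (322, 230, 147, 70) rect c 0.4952 -0.1438 wh 66 133 ang 0.2 circ [ 0.4966 -0.1435] 147
w6 (31, 230, 167, 70) rect c 0.4961 -0.3925 wh 66 151 ang 0.2 circ [ 0.4975 -0.3929] 163
w6 (204, 128, 102, 100) rect c 0.4189 -0.2679 wh 82 82 ang 0.2 circ [ 0.4191 -0.268 ] 84
ob [  58.3  -33.6 -124.3  145.3] [58.3 56.4 55.7 55.3]
sq [  52.1  -39.4 -130.1  139.1] [52.1 50.6 49.9 49.1]
```

View pics/w6.png

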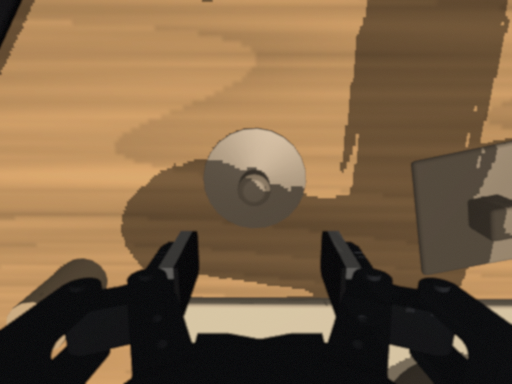

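The lid is centred at (255,178) with its knob at (255,186), between the fingers and about 4 mm off. I'm going down to grip.

Emit:
move_arm(
  rows=[
    [0, 0, 0, -0.015, -0.014, -0.09, 0.3],
    [0, 0, 0, 0, 0, -0.09, 0.3],
    [0, 0, 0, 0, 0, -0.06, 0.3],
    [0, 0, 0, 0, 0, -0.03, 0.3],
    [0, 0, 0, 0, 0, 0, 0.3],
    [0, 0, 0, 0, 0, 0, 0.3],
  ],
  force=35,
)

```text
time_s: 5.68
tcp_pos: [0.4194, -0.2675, 0.0399]
eef_rot: [[-1.0, -0.003, 0.001], [-0.003, 1.0, -0.0], [-0.001, -0.0, -1.0]]
wrist_force: [0.0, 0.2, 0.4]
grip_width: 0.649
grip_force: 0.0
```

Emit:
move_arm(
  rows=[
    [0, 0, 0, 0, 0, 0, -1],
    [0, 0, 0, 0, 0, 0, -1],
    [0, 0, 0, 0, 0, 0, -1],
    [0, 0, 0, 0, 0, 0, -1],
    [0, 0, 0, 0, 0, 0, -1],
  ],
)

```text
time_s: 6.3
tcp_pos: [0.4185, -0.2675, 0.039]
eef_rot: [[-1.0, -0.003, -0.0], [-0.003, 1.0, -0.0], [0.0, -0.0, -1.0]]
wrist_force: [0.3, 0.2, -0.0]
grip_width: 0.003
grip_force: 0.0
```

The grip shut on nothing, so I'm looking.

```bash
python3 snap.py w7; python3 lids.py w7; python3 - <<'E'
from h import *
d=r.get_image("side");a=cv2.resize(d["frame"][100:220,200:330],None,fx=3,fy=3,interpolation=2)
b=cv2.imread('pics/w7.png')[24:384,100:440]
cv2.imwrite('pics/c7.png',np.hstack([a,b]))
E
```

```text
[ 0.4185 -0.2675  0.039 ] [[-1.0, -0.003, -0.0], [-0.003, 1.0, 0.0], [0.0, 0.0, -1.0]] 6.35 [ -9.9  15.2 -34.4  -0.  -40.4 -80. ]
w7 (120, 149, 280, 151) rect c 0.4233 -0.2678 wh 92 170 ang 0.1 circ [ 0.4628 -0.2677] 171
```

View pics/c7.png

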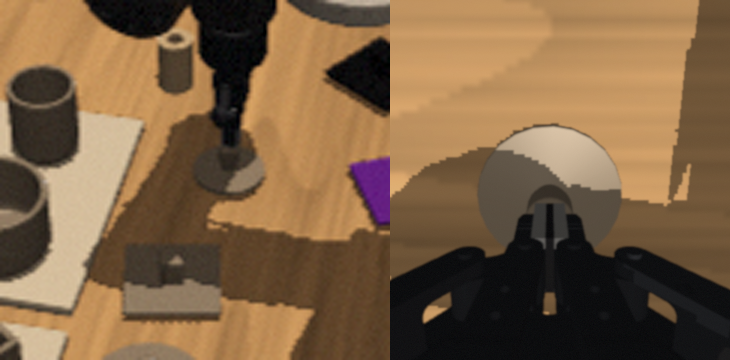

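```bash
python3 - <<'E'
from h import *
print(r.tips_ahead)
p=np.array([.4185,-.2675,.039])
for n in("side","scene"):
    d=r.get_image(n)
    f=d["frame"];cv2.imwrite(f"pics/{n}7.png",f)
    for dz in(0,-.017,.02,.05):
        print(n,dz,proj(d,p+[0,0,dz])[0].round(1))
    if n=="side":
        q=(proj(d,p+[0,0,-.017])[0]); a=cv2.resize(f[120:190,245:305],None,fx=8,fy=8,interpolation=2)
        for dz,c in((0,(0,0,255)),(-.017,(0,255,0)),(.02,(255,0,0))):
            u=(proj(d,p+[0,0,dz])[0]-[245,120]+.5)*8; cv2.circle(a,tuple(int(v) for v in u),4,c,-1)
        A=a
    else:
        b=cv2.resize(f[185:240,150:210],None,fx=5,fy=8,interpolation=2)
        for dz,c in((0,(0,0,255)),(-.017,(0,255,0)),(.02,(255,0,0))):
            u=(proj(d,p+[0,0,dz])[0]-[150,185]+.5)*[5,8]; cv2.circle(b,tuple(int(v) for v in u),4,c,-1)
        B=b
h=min(A.shape[0],B.shape[0]);cv2.imwrite("pics/c8.png",np.uint8(255*(np.hstack([A[:h],B[:h]])/255.)**.6))
E
```

```text
0.017
side 0 [276.5 151.7]
side -0.017 [276.4 155.4]
side 0.02 [276.6 147.2]
side 0.05 [276.7 140.4]
scene 0 [182.9 212.2]
scene -0.017 [183.6 215.1]
scene 0.02 [182.1 208.8]
scene 0.05 [180.8 203.4]
```

View pics/c8.png

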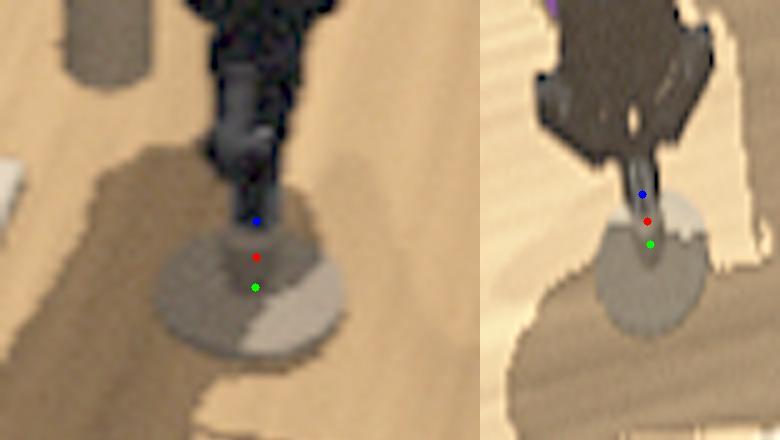

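```bash
python3 - <<'E'
from h import *
import pickle
for n in("w1","w6","w7"):
    d=pickle.load(open(f"pics/{n}.pkl","rb"));print(n,(-np.array(d["R"]).T@np.array(d["t"]).ravel()).round(4),np.array(d["R"])[2].round(3))
for z in(.022,.035,.05,.06): print(z,proj(d,[.4185,-.2675,z])[0].round(1))
s=r.state();print(s['tcp_pos'],s['grip_width'],s['wrist_force'],s['grip_force'])
d1=r.get_image("side");d2=r.get_image("scene")
print(tri(d1,[276.9,148.5],d2,[182.6,211]),tri(d1,[276.9,148.5],d,[260,229]))
E
```

```text
w1 [ 0.3835 -0.1937  0.4706] [ 0.26   0.001 -0.966]
w6 [ 0.3571 -0.2641  0.2778] [ 0.261  0.001 -0.965]
w7 [ 0.3524 -0.2683  0.1957] [ 0.259  0.001 -0.966]
0.022 [260.2 223.3]
0.035 [260.3 232.2]
0.05 [260.4 244.2]
0.06 [260.5 253.6]
[ 0.41847357 -0.26749765  0.03895806] 0.0015390739289811869 [-0.64129898 -0.47558594  0.13695895] 0.0
(array([ 0.41930111, -0.26881622,  0.05001202]), np.float64(0.004622989954046169)) (array([ 0.41423527, -0.26825371,  0.05107269]), np.float64(0.0073984484675729675))
```

Side and scene rays meet at z≈0.05 for the fingertips, which is right on the knob's top. The tips are therefore about 28 mm higher than the stated tool geometry gives. I'm opening and going down in small steps while watching the force.

Emit:
move_arm(
  rows=[
    [0, 0, 0, 0, 0, 0.02, 0.3],
    [0, 0, 0, 0, 0, 0, 0.3],
    [0, 0, 0, 0, 0, 0, 0.3],
    [0, 0, 0, 0, 0, -0.02, 0.3],
    [0, 0, 0, 0, 0, -0.017, 0.3],
    [0, 0, 0, 0, 0, -0.017, 0.3],
    [0, 0, 0, 0, 0, 0, 0.3],
  ],
)

```text
time_s: 7.48
tcp_pos: [0.418, -0.2674, 0.0282]
eef_rot: [[-1.0, -0.003, -0.001], [-0.003, 1.0, 0.0], [0.001, 0.0, -1.0]]
wrist_force: [0.2, 0.3, -0.2]
grip_width: 0.651
grip_force: 0.0
```

```bash
python3 snap.py w9; python3 - <<'E'
from h import *
d=r.get_image("side");a=cv2.resize(d["frame"][120:190,245:305],None,fx=5,fy=5,interpolation=2)
e=r.get_image("scene");c=cv2.resize(e["frame"][180:250,150:210],None,fx=5,fy=5,interpolation=2)
cv2.imwrite('pics/c9.png',np.uint8(255*(np.hstack([a,c])/255.)**.6))
E
```

```text
[ 0.4183 -0.2675  0.0285] [[-1.0, -0.003, -0.001], [-0.003, 1.0, 0.0], [0.001, 0.0, -1.0]] 7.525 [ -9.9  16.1 -35.    0.  -38.9 -80. ]
```

View pics/c9.png

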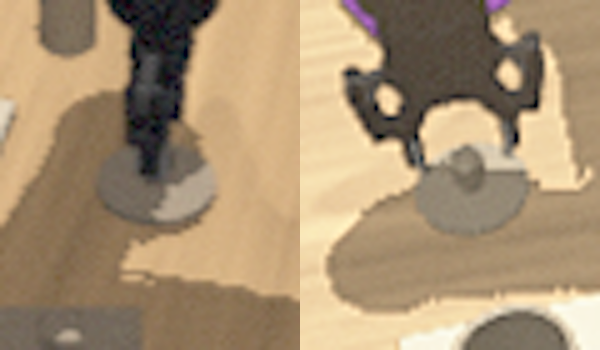

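The scene crop shows the open fingertips beside the knob's top with no contact force. I'm going on down.

Emit:
move_arm(
  rows=[
    [0, 0, 0, 0, -0.002, -0.015, 0.3],
    [0, 0, 0, 0, 0, -0.015, 0.3],
    [0, 0, 0, 0, 0, 0, 0.3],
  ],
)

```text
time_s: 8.0
tcp_pos: [0.4182, -0.268, 0.0193]
eef_rot: [[-1.0, -0.003, -0.001], [-0.003, 1.0, 0.0], [0.001, 0.0, -1.0]]
wrist_force: [0.5, 0.7, -0.0]
grip_width: 0.651
grip_force: 0.0
```

Emit:
move_arm(
  rows=[
    [0, 0, 0, 0.003, 0, -0.015, 0.3],
    [0, 0, 0, 0, 0, -0.007, 0.3],
    [0, 0, 0, 0, 0, 0, 0.3],
  ],
)

```text
time_s: 8.38
tcp_pos: [0.4193, -0.268, 0.013]
eef_rot: [[-1.0, -0.003, -0.0], [-0.003, 1.0, 0.0], [0.0, 0.0, -1.0]]
wrist_force: [0.4, 0.1, 0.4]
grip_width: 0.648
grip_force: 0.0
```

Emit:
move_arm(
  rows=[
    [0, 0, 0, 0, 0, 0, -1],
    [0, 0, 0, 0, 0, 0, -1],
    [0, 0, 0, 0, 0, 0, -1],
    [0, 0, 0, 0, 0, 0, -1],
  ],
)

```text
time_s: 8.88
tcp_pos: [0.4195, -0.2681, 0.0134]
eef_rot: [[-1.0, -0.003, 0.0], [-0.003, 1.0, -0.0], [-0.0, -0.0, -1.0]]
wrist_force: [-0.6, 1.4, 3.0]
grip_width: 0.267
grip_force: 34.4
```

Gripped: 22.7 mm opening at 34 N matches the 24 mm knob. The tool reads about 28 mm low, so seated TCP z ≈ rim + 3 mm. I'm lifting and carrying.

Emit:
move_arm(
  rows=[
    [0, 0, 0, 0, 0, 0.06, -1],
    [0, 0, 0, 0, 0, 0.16, -1],
    [0, 0, 0, 0, 0, 0.18, -1],
    [0, 0, 0, 0, 0, 0.18, -1],
    [0, 0, 0, 0, 0, 0.16, -1],
  ],
)

```text
time_s: 9.5
tcp_pos: [0.4192, -0.268, 0.2371]
eef_rot: [[-1.0, -0.003, 0.001], [-0.003, 1.0, -0.0], [-0.001, -0.0, -1.0]]
wrist_force: [1.2, -0.1, -0.9]
grip_width: 0.263
grip_force: 34.7
```

Emit:
move_arm(
  rows=[
    [0, 0, 0, 0.1, 0.006, 0, -1],
    [0, 0, 0, 0.17, 0.006, 0, -1],
    [0, 0, 0, 0.18, 0.006, 0, -1],
    [0, 0, 0, 0.17, 0.006, 0, -1],
    [0, 0, 0, 0.1, 0.006, 0, -1],
    [0, 0, 0, 0, 0, 0, -1],
    [0, 0, 0, 0, 0, 0, -1],
  ],
)

```text
time_s: 10.38
tcp_pos: [0.6347, -0.259, 0.2344]
eef_rot: [[-1.0, -0.003, -0.001], [-0.003, 1.0, 0.0], [0.001, 0.0, -1.0]]
wrist_force: [-0.7, 0.1, -1.0]
grip_width: 0.261
grip_force: 34.6
```

```bash
python3 snap.py w10; python3 - <<'E'
from h import *
s=r.state();print(s['tcp_pos'],s['grip_width'],s['grip_force'])
d=r.get_image("side");a=cv2.resize(d["frame"][70:200,160:280],None,fx=3,fy=3,interpolation=2)
b=cv2.imread('pics/w10.png')[0:384,60:450][:390]
a=cv2.resize(a,None,fx=384/390,fy=384/390)
cv2.imwrite('pics/c10.png',np.hstack([a,b]))
E
```

```text
[ 0.6346 -0.2591  0.235 ] [[-1.0, -0.003, -0.001], [-0.003, 1.0, 0.0], [0.001, 0.0, -1.0]] 10.425 [ -6.   21.    3.7  -0.  -72.7 -83.9]
[ 0.63460751 -0.25913871  0.23497614] 0.26335082487651945 34.636373474495485
```

View pics/c10.png

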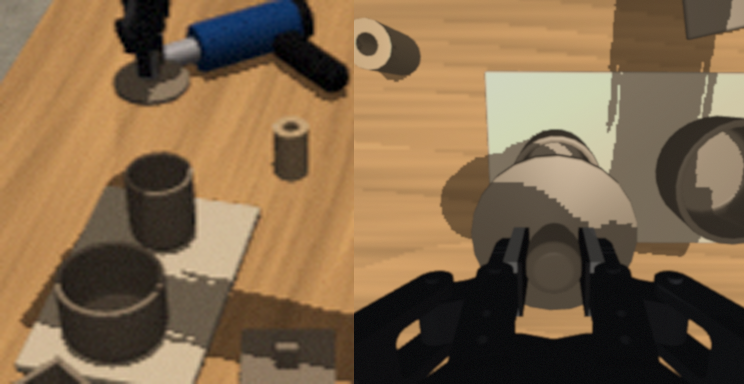

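All 14 views are used, so from here I check by numbers only. The lid hangs level in the grip over the small jar. I'm lowering.

Emit:
move_arm(
  rows=[
    [0, 0, 0, 0.005, 0.007, -0.1, -1],
    [0, 0, 0, 0, 0, -0.12, -1],
    [0, 0, 0, 0, 0, -0.1, -1],
    [0, 0, 0, 0, 0, -0.05, -1],
    [0, 0, 0, 0, 0, 0, -1],
  ],
)

```text
time_s: 11.1
tcp_pos: [0.6363, -0.2571, 0.1239]
eef_rot: [[-1.0, -0.003, -0.001], [-0.003, 1.0, 0.0], [0.001, 0.0, -1.0]]
wrist_force: [0.0, -0.8, -1.2]
grip_width: 0.263
grip_force: 34.6
```

Emit:
move_arm(
  rows=[
    [0, 0, 0, 0, 0, -0.013, -1],
    [0, 0, 0, 0, 0, -0.013, -1],
    [0, 0, 0, 0, 0, 0, -1],
  ],
)

```text
time_s: 11.48
tcp_pos: [0.6369, -0.257, 0.1166]
eef_rot: [[-1.0, -0.003, 0.0], [-0.003, 1.0, 0.0], [-0.0, 0.0, -1.0]]
wrist_force: [-0.3, 0.2, -0.4]
grip_width: 0.264
grip_force: 34.6
```

Emit:
move_arm(
  rows=[
    [0, 0, 0, 0, 0, -0.01, -1],
    [0, 0, 0, 0, 0, 0, -1],
  ],
)

```text
time_s: 11.72
tcp_pos: [0.6372, -0.257, 0.1136]
eef_rot: [[-1.0, -0.003, 0.001], [-0.003, 1.0, -0.0], [-0.001, -0.0, -1.0]]
wrist_force: [0.5, 0.2, -0.2]
grip_width: 0.263
grip_force: 34.7
```

Emit:
move_arm(
  rows=[
    [0, 0, 0, 0, 0, -0.01, -1],
    [0, 0, 0, 0, 0, 0, -1],
  ],
)

```text
time_s: 11.98
tcp_pos: [0.6382, -0.2575, 0.1135]
eef_rot: [[-1.0, -0.004, 0.003], [-0.004, 1.0, -0.002], [-0.003, -0.002, -1.0]]
wrist_force: [-3.0, 2.9, 13.4]
grip_width: 0.265
grip_force: 36.0
```

Emit:
move_arm(
  rows=[
    [0, 0, 0, 0, 0, -0.007, -1],
    [0, 0, 0, 0, 0, 0, -1],
  ],
)

```text
time_s: 12.22
tcp_pos: [0.639, -0.2578, 0.1135]
eef_rot: [[-1.0, -0.004, 0.006], [-0.004, 1.0, -0.003], [-0.006, -0.003, -1.0]]
wrist_force: [-6.3, 3.1, 22.5]
grip_width: 0.264
grip_force: 37.0
```

```bash
python3 - <<'E'
from h import *
import pickle
d=r.get_image("side");f=d["frame"];hsv=cv2.cvtColor(f,cv2.COLOR_BGR2HSV)
def shelf(d,lo,x0,y0,x1,y1):
    f=cv2.GaussianBlur(d["frame"],(0,0),.7);lab=cv2.cvtColor(f,cv2.COLOR_BGR2LAB).astype(int)
    return f,lab
for n in("w4","w5"):
    w=pickle.load(open(f"pics/{n}.pkl","rb"));lab=cv2.cvtColor(w["frame"],cv2.COLOR_BGR2LAB).astype(int)
    h=cv2.cvtColor(w["frame"],cv2.COLOR_BGR2HSV)
    print(n,"shelf",lab[100,160],h[100,160],"clay?",h[120,200])
lab=cv2.cvtColor(f,cv2.COLOR_BGR2LAB).astype(int)
for p in((205,300-10),(150,270),(200,260),(210,185),(240,150)): print(p,f[p[1],p[0]],hsv[p[1],p[0]])
# column profile over the near (+y) edge and row profile at right edge
print("col 175",[hsv[y,175].tolist() for y in range(280,300)])
print("row 270",[hsv[262,x].tolist() for x in range(196,216)])
w=pickle.load(open("pics/w4.pkl","rb"))
for t in(0,.005,.01,.015,.02):
    P=onplane(w,[[370.4,71.2],[361.6,207.2],[142,73.5]],t);print(t,P.round(3).tolist(),proj(d,P).round(1).tolist())
E
```

```text
w4 shelf [178 123 142] [ 30  42 172] clay? [ 17  65 148]
w5 shelf [179 123 142] [ 31  41 173] clay? [ 32  41 174]
(205, 290) [ 88 144 196] [ 16 141 196]
(150, 270) [30 38 41] [22 68 41]
(200, 260) [157 190 214] [ 17  68 214]
(210, 185) [36 43 49] [16 68 49]
(240, 150) [155 190 212] [ 18  69 212]
col 175 [[18, 67, 212], [18, 67, 214], [17, 66, 211], [18, 67, 212], [18, 67, 212], [18, 64, 208], [17, 66, 211], [18, 65, 211], [18, 63, 214], [17, 65, 212], [18, 64, 211], [18, 66, 212], [18, 64, 212], [17, 69, 191], [17, 78, 108], [18, 81, 76], [16, 135, 174], [16, 143, 196], [16, 139, 198], [16, 140, 198]]
row 270 [[17, 65, 212], [18, 67, 213], [16, 68, 213], [18, 67, 213], [18, 64, 214], [18, 67, 212], [19, 65, 215], [19, 71, 198], [19, 77, 140], [16, 136, 141], [16, 140, 189], [16, 136, 193], [16, 140, 193], [16, 142, 198], [15, 136, 201], [16, 137, 199], [15, 138, 198], [16, 139, 196], [16, 137, 186], [16, 142, 190]]
0 [[0.528, 0.34, 0.0], [0.731, 0.344, 0.0], [0.532, 0.015, 0.0]] [[192.2, 301.3], [121.9, 288.8], [223.3, 213.7]]
0.005 [[0.529, 0.338, 0.005], [0.729, 0.342, 0.005], [0.532, 0.017, 0.005]] [[192.0, 299.8], [122.3, 287.4], [223.0, 213.0]]
0.01 [[0.529, 0.337, 0.01], [0.727, 0.34, 0.01], [0.533, 0.019, 0.01]] [[191.9, 298.2], [122.7, 286.0], [222.6, 212.3]]
0.015 [[0.53, 0.335, 0.015], [0.726, 0.339, 0.015], [0.533, 0.02, 0.015]] [[191.7, 296.7], [123.1, 284.6], [222.2, 211.6]]
0.02 [[0.53, 0.333, 0.02], [0.724, 0.337, 0.02], [0.534, 0.022, 0.02]] [[191.5, 295.1], [123.5, 283.2], [221.9, 210.9]]
```

Emit:
move_arm(
  rows=[
    [0, 0, 0, 0, 0, 0.016, -1],
    [0, 0, 0, 0, 0, 0, -1],
    [0, 0, 0, 0, 0, 0, -1],
  ],
)

```text
time_s: 12.65
tcp_pos: [0.6372, -0.2571, 0.1134]
eef_rot: [[-1.0, -0.003, 0.0], [-0.003, 1.0, -0.0], [-0.0, -0.0, -1.0]]
wrist_force: [-1.0, 0.6, 5.1]
grip_width: 0.264
grip_force: 35.2
```

Emit:
move_arm(
  rows=[
    [0, 0, 0, 0, 0, 0, -0.3],
    [0, 0, 0, 0, 0, 0, -0.2],
    [0, 0, 0, 0, 0, 0, 0.1],
    [0, 0, 0, 0, 0, 0, 0.3],
    [0, 0, 0, 0, 0, 0, 0.3],
  ],
)

```text
time_s: 13.28
tcp_pos: [0.6369, -0.257, 0.113]
eef_rot: [[-1.0, -0.003, -0.0], [-0.003, 1.0, 0.0], [0.0, 0.0, -1.0]]
wrist_force: [-1.4, 0.1, 0.6]
grip_width: 0.65
grip_force: 0.0
```

Emit:
move_arm(
  rows=[
    [0, 0, 0, 0, 0, 0.1, 0.3],
    [0, 0, 0, 0, 0, 0.18, 0.3],
    [0, 0, 0, 0, 0, 0.18, 0.3],
    [0, 0, 0, 0, 0, 0, 0.3],
    [0, 0, 0, 0, 0, 0, 0.3],
  ],
)

```text
time_s: 13.9
tcp_pos: [0.6367, -0.2568, 0.2511]
eef_rot: [[-1.0, -0.003, 0.0], [-0.003, 1.0, 0.0], [-0.0, 0.0, -1.0]]
wrist_force: [-0.2, -0.8, -1.2]
grip_width: 0.652
grip_force: 0.0
```

```bash
python3 snap.py w11
```

```text
[ 0.6364 -0.2567  0.2501] [[-1.0, -0.003, -0.001], [-0.003, 1.0, 0.001], [0.001, 0.001, -1.0]] 13.95 [ -5.8  20.7   5.2  -0.  -74.6 -84.1]
```

Emit:
move_arm(
  rows=[
    [0, 0, 0, -0.1, 0.19, 0, 0.3],
    [0, 0, 0, -0.1, 0.19, 0, 0.3],
    [0, 0, 0, -0.1, 0.19, 0, 0.3],
    [0, 0, 0, 0, 0, 0, 0.3],
    [0, 0, 0, 0, 0, 0, 0.3],
  ],
)

```text
time_s: 14.58
tcp_pos: [0.5494, -0.0909, 0.2505]
eef_rot: [[-1.0, -0.004, -0.001], [-0.004, 1.0, -0.0], [0.001, -0.0, -1.0]]
wrist_force: [-0.0, -0.4, 0.7]
grip_width: 0.655
grip_force: 0.0
```

```bash
python3 snap.py w12; cat > seat.py <<'E'
# usage: seat.py name...  : clay-coloured blobs (hue) away from the fingers
import sys,pickle
from h import *
for n in sys.argv[1:]:
    d=pickle.load(open(f"pics/{n}.pkl","rb"));f=cv2.GaussianBlur(d["frame"],(0,0),.8);h=cv2.cvtColor(f,cv2.COLOR_BGR2HSV)
    m=np.uint8((h[:,:,0]<24)&(h[:,:,1]<105)&(h[:,:,2]>75))*255
    m[300:]=0;m=cv2.morphologyEx(m,cv2.MORPH_OPEN,np.ones((5,5)))
    for c in cv2.findContours(m,0,2)[0]:
        if cv2.contourArea(c)<900: continue
        H=cv2.convexHull(c);e=cv2.fitEllipse(H)
        print(n,cv2.boundingRect(c),"ell",np.round(e[0],1),np.round(e[1],1),"fill",round(cv2.contourArea(c)/(np.pi/4*e[1][0]*e[1][1]),2))
E
python3 seat.py w11 w12; python3 - <<'E'
from h import *
import pickle
for n in("w11","w12"):
    d=pickle.load(open(f"pics/{n}.pkl","rb"))
    for z in(.108,.115,.125):print(n,z,proj(d,[.637,-.257,z])[0].round(1),330*.084/(d["t"][2]+np.array(d["R"])[2]@[.637,-.257,z]))
E
```

```text
[ 0.5497 -0.0914  0.2504] [[-1.0, -0.003, -0.001], [-0.003, 1.0, -0.0], [0.001, -0.0, -1.0]] 14.625 [  10.7    8.3  -11.4    0.   -70.4 -100.5]
w11 (392, 126, 50, 78) ell [415.3 164. ] [50.9 76.4] fill 0.9
w11 (195, 70, 219, 166) ell [335.5 162. ] [182.1 304.4] fill 0.49
w11 (448, 67, 64, 166) ell [555.9 127.7] [156.1 301.7] fill 0.1
w11 (57, 20, 47, 49) ell [80.3 43.8] [44.5 51.4] fill 0.97
w11 (422, 0, 60, 32) ell [444.8  13. ] [31.  82.8] fill 0.69
w12 (219, 206, 87, 68) ell [261.6 238.1] [67.5 85.8] fill 0.95
w12 (374, 173, 138, 120) ell [474.3 236.2] [120.1 195.2] fill 0.37
w12 (145, 147, 179, 153) ell [232.9 209.7] [154.7 205.9] fill 0.43
w12 (45, 146, 89, 143) ell [ 92.8 212.3] [118.  168.9] fill 0.46
w12 (345, 143, 64, 67) ell [371.3 172.7] [65.9 82.8] fill 0.78
w12 (215, 5, 108, 115) ell [269.5  61.3] [117.5 131.8] fill 0.75
w12 (355, 0, 113, 113) ell [410.8  52.8] [108.9 124.4] fill 0.96
w11 0.108 [259.5 174.9] 90.37185091278201
w11 0.115 [259.5 176.6] 92.40843304148278
w11 0.125 [259.5 179.1] 95.48236228365505
w12 0.108 [ 92.3 260.4] 84.3614529759919
w12 0.115 [ 88.7 263.7] 86.13415982662998
w12 0.125 [ 83.5 268.8] 88.79983350365272
```

```bash
python3 - <<'E'
from h import *
import pickle
d=pickle.load(open("pics/w6.pkl","rb"))
for c in(220,255,290):
    print(c,[int(v) for v in d["frame"][288:312,c].mean(1)])
d1=pickle.load(open("pics/w1.pkl","rb"))
for c in(200,260,440,480):
    print(c,[int(v) for v in d1["frame"][198:216,c].mean(1)])
def t_of(d,c,rb,rt):
    x=onplane(d,[c,rb],0)[0][0]
    C,v=ray(d,[c,rt]);v=v[0];return x,(C+v*((x-C[0])/v[0]))[2]
print([t_of(d,255,296,304),t_of(d,255,297,304)])
E
```

```text
220 [143, 140, 139, 139, 140, 145, 150, 154, 142, 106, 74, 69, 72, 77, 86, 104, 134, 160, 176, 187, 191, 193, 193, 193]
255 [145, 142, 141, 141, 141, 141, 142, 142, 132, 100, 73, 71, 72, 76, 81, 98, 128, 156, 173, 184, 190, 193, 192, 192]
290 [142, 145, 144, 143, 144, 144, 143, 133, 104, 77, 67, 66, 70, 73, 79, 93, 120, 150, 170, 182, 189, 192, 192, 192]
200 [74, 74, 71, 70, 68, 67, 67, 68, 66, 65, 60, 61, 73, 86, 93, 97, 96, 97]
260 [71, 71, 73, 72, 72, 70, 70, 70, 70, 68, 62, 60, 68, 82, 91, 94, 95, 96]
440 [134, 133, 135, 135, 135, 132, 120, 97, 81, 100, 134, 159, 170, 173, 172, 173, 173, 173]
480 [134, 133, 133, 133, 133, 127, 108, 83, 85, 118, 149, 165, 170, 171, 171, 171, 172, 170]
[(np.float64(0.5373523216953184), np.float64(0.012815704729006006)), (np.float64(0.5384353406755837), np.float64(0.011223801772810293))]
```

The shelf's face measures about 12 mm thick, so the small lid at 3 mm above nominal is far nearer to seated than to perched. I'll check again against the others. Next is the large lid.

Emit:
move_arm(
  rows=[
    [0, 0, 0, -0.064, 0.0925, -0.094, 0.3],
    [0, 0, 0, -0.064, 0.0925, -0.094, 0.3],
    [0, 0, 0, -0.064, 0.0925, -0.094, 0.3],
    [0, 0, 0, -0.064, 0.0925, -0.094, 0.3],
    [0, 0, 0, -0.064, 0.0925, -0.094, 0.3],
    [0, 0, 0, -0.064, 0.0925, -0.094, 0.3],
    [0, 0, 0, 0, 0, 0, 0.3],
    [0, 0, 0, 0, 0, 0, 0.3],
  ],
)

```text
time_s: 15.62
tcp_pos: [0.4352, 0.075, 0.0818]
eef_rot: [[-1.0, -0.002, -0.0], [-0.002, 1.0, -0.001], [0.0, -0.001, -1.0]]
wrist_force: [-0.4, -0.3, 0.5]
grip_width: 0.651
grip_force: 0.0
```

```bash
python3 snap.py w13; python3 lids.py w13
```

```text
[0.4354 0.075  0.0821] [[-1.0, -0.002, 0.0], [-0.002, 1.0, -0.0], [-0.0, -0.0, -1.0]] 15.675 [  35.5    6.6  -38.2    0.   -45.1 -125.4]
w13 (51, 106, 417, 194) rect c 0.4432 0.0742 wh 142 315 ang 0.1 circ [0.5141 0.0744] 315
```

Emit:
move_arm(
  rows=[
    [0, 0, 0, -0.004, 0, -0.09, 0.3],
    [0, 0, 0, 0, 0, -0.08, 0.3],
    [0, 0, 0, 0, 0, -0.053, 0.3],
    [0, 0, 0, 0, 0, 0, 0.3],
    [0, 0, 0, 0, 0, 0, 0.3],
  ],
  force=50,
)

```text
time_s: 16.3
tcp_pos: [0.4341, 0.0753, 0.0157]
eef_rot: [[-1.0, -0.002, 0.001], [-0.002, 1.0, 0.001], [-0.001, 0.001, -1.0]]
wrist_force: [-0.5, -0.2, -0.1]
grip_width: 0.648
grip_force: 0.0
```

Emit:
move_arm(
  rows=[
    [0, 0, 0, 0, 0, 0, -1],
    [0, 0, 0, 0, 0, 0, -1],
    [0, 0, 0, 0, 0, 0, -1],
    [0, 0, 0, 0, 0, 0, -1],
  ],
)

```text
time_s: 16.8
tcp_pos: [0.4339, 0.0758, 0.0161]
eef_rot: [[-1.0, -0.003, 0.002], [-0.003, 1.0, 0.001], [-0.002, 0.001, -1.0]]
wrist_force: [-1.9, -0.7, 7.1]
grip_width: 0.328
grip_force: 48.9
```

Emit:
move_arm(
  rows=[
    [0, 0, 0, 0, 0, 0.05, -1],
    [0, 0, 0, 0, 0, 0.14, -1],
    [0, 0, 0, 0, 0, 0.18, -1],
    [0, 0, 0, 0, 0, 0.18, -1],
    [0, 0, 0, 0, 0, 0.12, -1],
    [0, 0, 0, 0, 0, 0, -1],
  ],
)

```text
time_s: 17.55
tcp_pos: [0.4344, 0.0762, 0.2191]
eef_rot: [[-1.0, -0.003, 0.005], [-0.003, 1.0, 0.003], [-0.005, 0.003, -1.0]]
wrist_force: [0.1, -0.5, -3.2]
grip_width: 0.326
grip_force: 50.0
```

Emit:
move_arm(
  rows=[
    [0, 0, 0, 0.07, -0.055, 0, -1],
    [0, 0, 0, 0.14, -0.11, 0, -1],
    [0, 0, 0, 0.14, -0.11, 0, -1],
    [0, 0, 0, 0.14, -0.11, 0, -1],
    [0, 0, 0, 0.13, -0.1, 0, -1],
    [0, 0, 0, 0.07, -0.055, 0, -1],
    [0, 0, 0, 0, 0, 0, -1],
    [0, 0, 0, 0, 0, 0, -1],
  ],
)

```text
time_s: 18.55
tcp_pos: [0.6391, -0.0864, 0.2145]
eef_rot: [[-1.0, -0.002, -0.003], [-0.002, 1.0, 0.0], [0.003, 0.0, -1.0]]
wrist_force: [-0.3, -0.1, -2.3]
grip_width: 0.326
grip_force: 50.1
```

Emit:
move_arm(
  rows=[
    [0, 0, 0, 0.006, -0.002, -0.09, -1],
    [0, 0, 0, 0, 0, -0.11, -1],
    [0, 0, 0, 0, 0, -0.09, -1],
    [0, 0, 0, 0, 0, -0.038, -1],
    [0, 0, 0, 0, 0, 0, -1],
    [0, 0, 0, 0, 0, 0, -1],
  ],
)

```text
time_s: 19.3
tcp_pos: [0.6428, -0.0869, 0.119]
eef_rot: [[-1.0, -0.003, 0.002], [-0.003, 1.0, -0.0], [-0.002, -0.0, -1.0]]
wrist_force: [0.8, 0.2, -1.4]
grip_width: 0.328
grip_force: 50.1
```

Emit:
move_arm(
  rows=[
    [0, 0, 0, 0, 0, -0.012, -1],
    [0, 0, 0, 0, 0, -0.012, -1],
    [0, 0, 0, 0, 0, 0, -1],
  ],
)

```text
time_s: 19.68
tcp_pos: [0.6417, -0.0872, 0.1101]
eef_rot: [[-1.0, -0.003, -0.001], [-0.003, 1.0, 0.0], [0.001, 0.0, -1.0]]
wrist_force: [0.3, -0.9, -2.4]
grip_width: 0.32
grip_force: 50.1
```

Emit:
move_arm(
  rows=[
    [0, 0, 0, 0, 0, -0.011, -1],
    [0, 0, 0, 0, 0, 0, -1],
    [0, 0, 0, 0, 0, 0, -1],
  ],
)

```text
time_s: 20.05
tcp_pos: [0.642, -0.0872, 0.1071]
eef_rot: [[-1.0, -0.003, -0.0], [-0.003, 1.0, -0.0], [0.0, -0.0, -1.0]]
wrist_force: [0.4, 0.5, -2.8]
grip_width: 0.332
grip_force: 50.1
```

Emit:
move_arm(
  rows=[
    [0, 0, 0, 0, 0, -0.011, -1],
    [0, 0, 0, 0, 0, 0, -1],
    [0, 0, 0, 0, 0, 0, -1],
  ],
)

```text
time_s: 20.42
tcp_pos: [0.642, -0.0872, 0.1038]
eef_rot: [[-1.0, -0.003, -0.0], [-0.003, 1.0, -0.0], [0.0, -0.0, -1.0]]
wrist_force: [-0.5, 0.6, -2.2]
grip_width: 0.33
grip_force: 50.1
```

Emit:
move_arm(
  rows=[
    [0, 0, 0, 0, 0, -0.008, -1],
    [0, 0, 0, 0, 0, 0, -1],
    [0, 0, 0, 0, 0, 0, -1],
  ],
)

```text
time_s: 20.8
tcp_pos: [0.6422, -0.0872, 0.1031]
eef_rot: [[-1.0, -0.003, 0.001], [-0.003, 1.0, -0.0], [-0.001, -0.0, -1.0]]
wrist_force: [-3.8, 1.3, 8.5]
grip_width: 0.327
grip_force: 51.1
```

Emit:
move_arm(
  rows=[
    [0, 0, 0, 0, 0, -0.008, -1],
    [0, 0, 0, 0, 0, 0, -1],
    [0, 0, 0, 0, 0, 0, -1],
  ],
)

```text
time_s: 21.18
tcp_pos: [0.6424, -0.0873, 0.1031]
eef_rot: [[-1.0, -0.004, 0.003], [-0.004, 1.0, -0.001], [-0.003, -0.001, -1.0]]
wrist_force: [-9.7, 2.9, 21.3]
grip_width: 0.326
grip_force: 52.6
```

Contact is at 0.103. Both lids imply the same rim offset, so both are seated. Releasing.

Emit:
move_arm(
  rows=[
    [0, 0, 0, 0, 0, 0.013, -1],
    [0, 0, 0, 0, 0, 0, -1],
    [0, 0, 0, 0, 0, 0, -1],
  ],
)

```text
time_s: 21.55
tcp_pos: [0.6423, -0.0872, 0.1032]
eef_rot: [[-1.0, -0.003, 0.0], [-0.003, 1.0, -0.0], [-0.0, -0.0, -1.0]]
wrist_force: [-1.0, 1.2, 5.0]
grip_width: 0.327
grip_force: 50.7
```

Emit:
move_arm(
  rows=[
    [0, 0, 0, 0, 0, 0, -0.2],
    [0, 0, 0, 0, 0, 0, 0],
    [0, 0, 0, 0, 0, 0, 0.3],
    [0, 0, 0, 0, 0, 0, 0.3],
    [0, 0, 0, 0, 0, 0, 0.3],
  ],
)

```text
time_s: 22.18
tcp_pos: [0.642, -0.0872, 0.1029]
eef_rot: [[-1.0, -0.003, -0.0], [-0.003, 1.0, 0.0], [0.0, 0.0, -1.0]]
wrist_force: [0.1, -0.8, -0.1]
grip_width: 0.653
grip_force: 0.0
```

Emit:
move_arm(
  rows=[
    [0, 0, 0, 0, 0, 0.1, 0.3],
    [0, 0, 0, 0, 0, 0.16, 0.3],
    [0, 0, 0, 0, 0, 0.16, 0.3],
    [0, 0, 0, 0, 0, 0, 0.3],
    [0, 0, 0, 0, 0, 0, 0.3],
  ],
)

```text
time_s: 22.8
tcp_pos: [0.6417, -0.087, 0.2287]
eef_rot: [[-1.0, -0.003, 0.0], [-0.003, 1.0, 0.0], [-0.0, 0.0, -1.0]]
wrist_force: [0.3, 0.2, 0.1]
grip_width: 0.654
grip_force: 0.0
```

```bash
python3 snap.py w14; cat > disc.py <<'E'
# disc.py name x y z dia: radial edge points of a plate near a guess -> centre on plane z and diameter
import sys,pickle
from h import *
n,x,y,z,D=sys.argv[1],*map(float,sys.argv[2:6])
d=pickle.load(open(f"pics/{n}.pkl","rb"));L=cv2.cvtColor(cv2.GaussianBlur(d["frame"],(0,0),.8),cv2.COLOR_BGR2LAB).astype(np.float32)
P=[]
for a in np.radians(np.arange(0,360,4)):
    rr=np.arange(.85,1.16,.005)*D/2
    u=proj(d,np.c_[x+rr*np.cos(a),y+rr*np.sin(a),np.full(len(rr),z)]).astype(np.float32)
    if u[:,1].max()>290 or u.min()<2 or u[:,0].max()>509: continue
    v=cv2.remap(L,u[:,0][:,None],u[:,1][:,None],1)[:,0]
    g=np.linalg.norm(v[6:]-v[:-6],axis=1);k=g.argmax()
    if g[k]>25:P.append([x+rr[k+3]*np.cos(a),y+rr[k+3]*np.sin(a)])
P=np.array(P);best=None
for _ in range(4):
    A=np.c_[2*P,np.ones(len(P))];s=np.linalg.lstsq(A,(P**2).sum(1),rcond=None)[0];R=np.sqrt(s[2]+s[0]**2+s[1]**2)
    e=abs(np.linalg.norm(P-s[:2],axis=1)-R);P=P[e<=max(.0015,np.percentile(e,85))]
print(n,"centre",s[:2].round(4),"dia",round(R*2e3,1),"n",len(P),"maxres",round(e.max()*1e3,1))
E
python3 disc.py w14 .642 -.087 .105 .124; python3 disc.py w11 .637 -.257 .118 .084
```

```text
[ 0.6414 -0.0871  0.2279] [[-1.0, -0.003, -0.001], [-0.003, 1.0, 0.0], [0.001, 0.0, -1.0]] 22.85 [  9.5  17.7  -2.1  -0.  -70.3 -99.3]
w14 centre [ 0.6413 -0.088 ] dia 122.1 n 41 maxres 0.6
w11 centre [ 0.6383 -0.2573] dia 92.4 n 22 maxres 1.4
```

Large lid is centred within about 1 mm of the jar. Next is the square lid.

Emit:
move_arm(
  rows=[
    [0, 0, 0.044, -0.11, 0.004, -0.03, 0.3],
    [0, 0, 0.044, -0.11, 0.004, -0.09, 0.3],
    [0, 0, 0.044, -0.11, 0.004, -0.09, 0.3],
    [0, 0, 0.044, -0.11, 0.004, -0.09, 0.3],
    [0, 0, 0.044, -0.11, 0.005, -0.09, 0.3],
    [0, 0, 0.044, -0.107, 0.005, -0.09, 0.3],
    [0, 0, 0, 0, 0, 0, 0.3],
    [0, 0, 0, 0, 0, 0, 0.3],
  ],
)

```text
time_s: 23.85
tcp_pos: [0.4451, -0.0794, 0.0847]
eef_rot: [[-0.978, -0.209, -0.0], [-0.209, 0.978, -0.0], [0.001, -0.0, -1.0]]
wrist_force: [-0.2, -0.3, 0.4]
grip_width: 0.648
grip_force: 0.0
```

Emit:
move_arm(
  rows=[
    [0, 0, 0, -0.002, 0.001, -0.09, 0.3],
    [0, 0, 0, 0, 0, -0.085, 0.3],
    [0, 0, 0, 0, 0, -0.054, 0.3],
    [0, 0, 0, 0, 0, 0, 0.3],
    [0, 0, 0, 0, 0, 0, 0.3],
  ],
)

```text
time_s: 24.48
tcp_pos: [0.4453, -0.079, 0.0168]
eef_rot: [[-0.978, -0.209, 0.001], [-0.209, 0.978, 0.0], [-0.001, -0.0, -1.0]]
wrist_force: [0.9, 0.8, 0.9]
grip_width: 0.653
grip_force: 0.0
```

Emit:
move_arm(
  rows=[
    [0, 0, 0, 0, 0, 0, -1],
    [0, 0, 0, 0, 0, 0, -1],
    [0, 0, 0, 0, 0, 0, -1],
    [0, 0, 0, 0, 0, 0, -1],
  ],
)

```text
time_s: 24.98
tcp_pos: [0.4449, -0.0789, 0.0171]
eef_rot: [[-0.978, -0.209, 0.002], [-0.209, 0.978, 0.0], [-0.002, -0.0, -1.0]]
wrist_force: [-1.4, 0.8, 5.4]
grip_width: 0.286
grip_force: 48.9
```

Emit:
move_arm(
  rows=[
    [0, 0, 0, 0, 0, 0.05, -1],
    [0, 0, 0, 0, 0, 0.14, -1],
    [0, 0, 0, 0, 0, 0.18, -1],
    [0, 0, 0, 0, 0, 0.18, -1],
    [0, 0, 0, 0, 0, 0.14, -1],
    [0, 0, 0, 0, 0, 0, -1],
  ],
)

```text
time_s: 25.72
tcp_pos: [0.4459, -0.0788, 0.2268]
eef_rot: [[-0.978, -0.209, 0.007], [-0.209, 0.978, 0.001], [-0.007, -0.0, -1.0]]
wrist_force: [-0.2, -1.2, -3.0]
grip_width: 0.294
grip_force: 50.1
```

Emit:
move_arm(
  rows=[
    [0, 0, 0.106, 0.05, 0.08, 0, -1],
    [0, 0, 0.106, 0.08, 0.15, 0, -1],
    [0, 0, 0.107, 0.085, 0.16, 0, -1],
    [0, 0, 0.107, 0.085, 0.16, 0, -1],
    [0, 0, 0.107, 0.085, 0.16, 0, -1],
    [0, 0, 0.107, 0.085, 0.16, 0, -1],
    [0, 0, 0.106, 0.085, 0.15, 0, -1],
    [0, 0, 0.106, 0.06, 0.11, 0, -1],
  ],
)

```text
time_s: 26.72
tcp_pos: [0.6287, 0.2616, 0.2208]
eef_rot: [[-0.635, -0.772, -0.003], [-0.772, 0.635, -0.001], [0.003, 0.001, -1.0]]
wrist_force: [-0.0, -1.0, -1.1]
grip_width: 0.293
grip_force: 50.0
```

Emit:
move_arm(
  rows=[
    [0, 0, 0, 0, 0, 0, -1],
    [0, 0, 0, 0, 0, 0, -1],
  ],
)

```text
time_s: 26.98
tcp_pos: [0.6279, 0.2595, 0.2215]
eef_rot: [[-0.638, -0.77, -0.003], [-0.77, 0.638, -0.001], [0.003, 0.001, -1.0]]
wrist_force: [0.1, 0.0, -2.4]
grip_width: 0.292
grip_force: 50.0
```

Emit:
move_arm(
  rows=[
    [0, 0, 0, 0.007, 0.004, -0.09, -1],
    [0, 0, 0, 0, 0, -0.11, -1],
    [0, 0, 0, 0, 0, -0.08, -1],
    [0, 0, 0, 0, 0, -0.035, -1],
    [0, 0, 0, 0, 0, 0, -1],
    [0, 0, 0, 0, 0, 0, -1],
  ],
)

```text
time_s: 27.72
tcp_pos: [0.6315, 0.2613, 0.1302]
eef_rot: [[-0.638, -0.77, 0.002], [-0.77, 0.638, 0.001], [-0.002, -0.001, -1.0]]
wrist_force: [-0.2, 0.6, -2.8]
grip_width: 0.291
grip_force: 50.0
```

Emit:
move_arm(
  rows=[
    [0, 0, 0, 0, 0, -0.012, -1],
    [0, 0, 0, 0, 0, -0.008, -1],
    [0, 0, 0, 0, 0, 0, -1],
  ],
)

```text
time_s: 28.1
tcp_pos: [0.6307, 0.2611, 0.1225]
eef_rot: [[-0.638, -0.77, -0.0], [-0.77, 0.638, -0.0], [0.0, 0.0, -1.0]]
wrist_force: [0.3, 0.7, -1.9]
grip_width: 0.292
grip_force: 50.0
```

Emit:
move_arm(
  rows=[
    [0, 0, 0, 0, 0, -0.008, -1],
    [0, 0, 0, 0, 0, -0.006, -1],
    [0, 0, 0, 0, 0, 0, -1],
  ],
)

```text
time_s: 28.48
tcp_pos: [0.6308, 0.2611, 0.1182]
eef_rot: [[-0.638, -0.77, -0.0], [-0.77, 0.638, -0.0], [0.0, 0.0, -1.0]]
wrist_force: [0.1, -0.4, -2.2]
grip_width: 0.291
grip_force: 50.0
```

No contact at 0.118, where a perched lid would touch at about 0.120. I'm going on.

Emit:
move_arm(
  rows=[
    [0, 0, 0, 0, 0, -0.01, -1],
    [0, 0, 0, 0, 0, -0.008, -1],
    [0, 0, 0, 0, 0, 0, -1],
  ],
)

```text
time_s: 28.85
tcp_pos: [0.6307, 0.261, 0.1127]
eef_rot: [[-0.638, -0.77, -0.0], [-0.77, 0.638, -0.0], [0.001, 0.0, -1.0]]
wrist_force: [0.4, 0.3, -1.5]
grip_width: 0.296
grip_force: 50.0
```

Emit:
move_arm(
  rows=[
    [0, 0, 0, 0, 0, -0.01, -1],
    [0, 0, 0, 0, 0, 0, -1],
    [0, 0, 0, 0, 0, 0, -1],
  ],
)

```text
time_s: 29.22
tcp_pos: [0.6311, 0.2612, 0.1102]
eef_rot: [[-0.638, -0.77, 0.0], [-0.77, 0.638, 0.0], [-0.0, -0.0, -1.0]]
wrist_force: [0.7, -0.6, -1.4]
grip_width: 0.292
grip_force: 50.1
```

Emit:
move_arm(
  rows=[
    [0, 0, 0, 0, 0, -0.007, -1],
    [0, 0, 0, 0, 0, 0, -1],
    [0, 0, 0, 0, 0, 0, -1],
  ],
)

```text
time_s: 29.6
tcp_pos: [0.6312, 0.2613, 0.1102]
eef_rot: [[-0.637, -0.771, 0.002], [-0.771, 0.637, 0.001], [-0.001, -0.001, -1.0]]
wrist_force: [-4.9, -1.7, 10.1]
grip_width: 0.291
grip_force: 51.7
```

Seated at 0.110, as predicted. Releasing.

Emit:
move_arm(
  rows=[
    [0, 0, 0, 0, 0, 0.006, -1],
    [0, 0, 0, 0, 0, 0, -1],
    [0, 0, 0, 0, 0, 0, -0.3],
    [0, 0, 0, 0, 0, 0, 0],
    [0, 0, 0, 0, 0, 0, 0.3],
    [0, 0, 0, 0, 0, 0, 0.3],
    [0, 0, 0, 0, 0, 0, 0.3],
  ],
)

```text
time_s: 30.48
tcp_pos: [0.6309, 0.2612, 0.1097]
eef_rot: [[-0.638, -0.77, -0.0], [-0.77, 0.638, 0.0], [-0.0, 0.0, -1.0]]
wrist_force: [-0.1, 0.1, -0.2]
grip_width: 0.65
grip_force: 0.0
```

Emit:
move_arm(
  rows=[
    [0, 0, 0, 0, 0, 0.08, 0.3],
    [0, 0, 0, 0, 0, 0.16, 0.3],
    [0, 0, 0, 0, 0, 0.16, 0.3],
    [0, 0, 0, 0, 0, 0, 0.3],
    [0, 0, 0, 0, 0, 0, 0.3],
  ],
)

```text
time_s: 31.1
tcp_pos: [0.6306, 0.2611, 0.2296]
eef_rot: [[-0.638, -0.77, -0.0], [-0.77, 0.638, 0.0], [-0.0, 0.0, -1.0]]
wrist_force: [1.1, 0.4, -0.5]
grip_width: 0.65
grip_force: 0.0
```

Emit:
move_arm(
  rows=[
    [0, 0, 0.015, -0.113, -0.007, -0.03, 0.3],
    [0, 0, 0.015, -0.113, -0.007, -0.09, 0.3],
    [0, 0, 0.015, -0.113, -0.007, -0.09, 0.3],
    [0, 0, 0.015, -0.113, -0.007, -0.09, 0.3],
    [0, 0, 0.015, -0.113, -0.007, -0.09, 0.3],
    [0, 0, 0.013, -0.113, -0.006, -0.09, 0.3],
    [0, 0, 0, 0, 0, 0, 0.3],
    [0, 0, 0, 0, 0, 0, 0.3],
  ],
)

```text
time_s: 32.1
tcp_pos: [0.4277, 0.249, 0.0856]
eef_rot: [[-0.582, -0.813, -0.0], [-0.813, 0.582, -0.001], [0.001, -0.0, -1.0]]
wrist_force: [1.0, 0.5, 0.6]
grip_width: 0.651
grip_force: 0.0
```

Emit:
move_arm(
  rows=[
    [0, 0, 0, -0.003, -0.001, -0.09, 0.3],
    [0, 0, 0, 0, 0, -0.085, 0.3],
    [0, 0, 0, 0, 0, -0.053, 0.3],
    [0, 0, 0, 0, 0, 0, 0.3],
    [0, 0, 0, 0, 0, 0, 0.3],
  ],
)

```text
time_s: 32.72
tcp_pos: [0.4274, 0.249, 0.018]
eef_rot: [[-0.583, -0.812, 0.001], [-0.812, 0.583, 0.001], [-0.001, -0.0, -1.0]]
wrist_force: [0.0, 0.7, -0.5]
grip_width: 0.65
grip_force: 0.0
```

Emit:
move_arm(
  rows=[
    [0, 0, 0, 0, 0, 0, -1],
    [0, 0, 0, 0, 0, 0, -1],
    [0, 0, 0, 0, 0, 0, -1],
    [0, 0, 0, 0, 0, 0, -1],
    [0, 0, 0, 0, 0, 0, -1],
  ],
)

```text
time_s: 33.35
tcp_pos: [0.4269, 0.2489, 0.018]
eef_rot: [[-0.583, -0.813, 0.001], [-0.813, 0.583, 0.001], [-0.001, -0.0, -1.0]]
wrist_force: [-1.9, -0.1, 6.1]
grip_width: 0.17
grip_force: 50.5
```

Emit:
move_arm(
  rows=[
    [0, 0, 0, 0, 0, 0.05, -1],
    [0, 0, 0, 0, 0, 0.14, -1],
    [0, 0, 0, 0, 0, 0.18, -1],
    [0, 0, 0, 0, 0, 0.18, -1],
    [0, 0, 0, 0, 0, 0.14, -1],
    [0, 0, 0, 0, 0, 0, -1],
  ],
)

```text
time_s: 34.1
tcp_pos: [0.4277, 0.2497, 0.2276]
eef_rot: [[-0.583, -0.813, 0.004], [-0.813, 0.583, 0.005], [-0.006, -0.001, -1.0]]
wrist_force: [-0.2, -0.3, -3.4]
grip_width: 0.172
grip_force: 49.5
```

Emit:
move_arm(
  rows=[
    [0, 0, -0.21, 0.06, -0.045, 0, -1],
    [0, 0, -0.22, 0.08, -0.06, 0, -1],
    [0, 0, -0.22, 0.08, -0.06, 0, -1],
    [0, 0, -0.22, 0.08, -0.06, 0, -1],
    [0, 0, -0.22, 0.08, -0.06, 0, -1],
    [0, 0, -0.22, 0.08, -0.06, 0, -1],
    [0, 0, -0.22, 0.08, -0.06, 0, -1],
    [0, 0, -0.22, 0.08, -0.06, 0, -1],
  ],
)

```text
time_s: 35.1
tcp_pos: [0.6123, 0.1082, 0.2221]
eef_rot: [[-0.908, 0.419, -0.003], [0.419, 0.908, -0.001], [0.003, -0.002, -1.0]]
wrist_force: [-0.4, -0.1, -3.5]
grip_width: 0.176
grip_force: 49.5
```

Emit:
move_arm(
  rows=[
    [0, 0, -0.208, 0.055, -0.042, 0, -1],
    [0, 0, 0, 0, 0, 0, -1],
    [0, 0, 0, 0, 0, 0, -1],
    [0, 0, 0, 0, 0, 0, -1],
  ],
)

```text
time_s: 35.6
tcp_pos: [0.6284, 0.0969, 0.224]
eef_rot: [[-0.832, 0.554, -0.001], [0.554, 0.832, -0.0], [0.001, -0.0, -1.0]]
wrist_force: [-0.8, -0.2, -2.3]
grip_width: 0.17
grip_force: 49.5
```

Emit:
move_arm(
  rows=[
    [0, 0, 0, 0.005, 0.003, -0.1, -1],
    [0, 0, 0, 0, 0, -0.13, -1],
    [0, 0, 0, 0, 0, -0.1, -1],
    [0, 0, 0, 0, 0, -0.05, -1],
    [0, 0, 0, 0, 0, 0, -1],
    [0, 0, 0, 0, 0, 0, -1],
  ],
)

```text
time_s: 36.35
tcp_pos: [0.6315, 0.0978, 0.1119]
eef_rot: [[-0.832, 0.555, 0.002], [0.555, 0.832, 0.001], [-0.002, 0.002, -1.0]]
wrist_force: [-0.3, -0.2, -2.0]
grip_width: 0.173
grip_force: 49.4
```

Emit:
move_arm(
  rows=[
    [0, 0, 0, 0, 0, -0.014, -1],
    [0, 0, 0, 0, 0, -0.009, -1],
    [0, 0, 0, 0, 0, 0, -1],
  ],
)

```text
time_s: 36.72
tcp_pos: [0.6305, 0.0973, 0.1034]
eef_rot: [[-0.831, 0.556, -0.0], [0.556, 0.831, -0.0], [0.0, -0.0, -1.0]]
wrist_force: [0.6, 0.2, -2.6]
grip_width: 0.171
grip_force: 49.4
```

Emit:
move_arm(
  rows=[
    [0, 0, 0, 0, 0, -0.009, -1],
    [0, 0, 0, 0, 0, 0, -1],
    [0, 0, 0, 0, 0, 0, -1],
  ],
)

```text
time_s: 37.1
tcp_pos: [0.6306, 0.0973, 0.1008]
eef_rot: [[-0.831, 0.556, -0.0], [0.556, 0.831, -0.0], [-0.0, -0.0, -1.0]]
wrist_force: [-0.8, -0.1, -2.4]
grip_width: 0.173
grip_force: 49.4
```

Emit:
move_arm(
  rows=[
    [0, 0, 0, 0, 0, -0.01, -1],
    [0, 0, 0, 0, 0, -0.008, -1],
    [0, 0, 0, 0, 0, 0, -1],
  ],
)

```text
time_s: 37.48
tcp_pos: [0.6304, 0.0972, 0.095]
eef_rot: [[-0.831, 0.556, -0.001], [0.556, 0.831, -0.0], [0.0, -0.001, -1.0]]
wrist_force: [1.1, 0.5, -2.9]
grip_width: 0.172
grip_force: 49.4
```

Emit:
move_arm(
  rows=[
    [0, 0, 0, 0, 0, -0.009, -1],
    [0, 0, 0, 0, 0, 0, -1],
    [0, 0, 0, 0, 0, 0, -1],
  ],
)

```text
time_s: 37.85
tcp_pos: [0.6309, 0.0975, 0.0931]
eef_rot: [[-0.831, 0.556, 0.001], [0.556, 0.831, 0.0], [-0.001, 0.001, -1.0]]
wrist_force: [-1.7, 1.1, 1.7]
grip_width: 0.173
grip_force: 50.1
```

Emit:
move_arm(
  rows=[
    [0, 0, 0, 0, 0, -0.006, -1],
    [0, 0, 0, 0, 0, 0, -1],
    [0, 0, 0, 0, 0, 0, -1],
  ],
)

```text
time_s: 38.22
tcp_pos: [0.6309, 0.0975, 0.0931]
eef_rot: [[-0.832, 0.555, 0.002], [0.555, 0.832, 0.0], [-0.001, 0.001, -1.0]]
wrist_force: [-6.9, 1.1, 14.4]
grip_width: 0.174
grip_force: 51.8
```

Seated at 0.093 as predicted. All four lids agree on the rim offset. Releasing.

Emit:
move_arm(
  rows=[
    [0, 0, 0, 0, 0, 0.006, -1],
    [0, 0, 0, 0, 0, 0, -1],
    [0, 0, 0, 0, 0, 0, -0.5],
    [0, 0, 0, 0, 0, 0, -0.2],
    [0, 0, 0, 0, 0, 0, 0],
    [0, 0, 0, 0, 0, 0, 0],
    [0, 0, 0, 0, 0, 0, 0],
  ],
)

```text
time_s: 39.1
tcp_pos: [0.6306, 0.0973, 0.0926]
eef_rot: [[-0.831, 0.556, -0.0], [0.556, 0.831, -0.0], [0.0, -0.0, -1.0]]
wrist_force: [0.4, -0.5, 0.6]
grip_width: 0.501
grip_force: 0.0
```

Emit:
move_arm(
  rows=[
    [0, 0, 0, 0, 0, 0.08, 0],
    [0, 0, 0, 0, 0, 0.18, 0],
    [0, 0, 0, 0, 0, 0.2, 0],
    [0, 0, 0.2, -0.05, 0, 0.15, 0],
    [0, 0, 0.2, -0.05, 0, 0.15, 0],
    [0, 0, 0.2, -0.05, 0, 0.1, 0],
    [0, 0, 0.15, 0, 0, 0, 0],
    [0, 0, 0, 0, 0, 0, 0],
  ],
)

```text
time_s: 40.1
tcp_pos: [0.5854, 0.0974, 0.3511]
eef_rot: [[-1.0, 0.001, 0.001], [0.001, 1.0, 0.001], [-0.001, 0.001, -1.0]]
wrist_force: [-0.4, -0.7, -0.5]
grip_width: 0.501
grip_force: 0.0
```

```bash
python3 snap.py w15; cat > fin.py <<'E'
from h import *
import pickle
# brightest-edge check of plates: sample lid tops vs. surroundings, outline hull in the wrist view
d=pickle.load(open("pics/w15.pkl","rb"));f=cv2.GaussianBlur(d["frame"],(0,0),.8);L=cv2.cvtColor(f,cv2.COLOR_BGR2LAB).astype(np.float32)
def edges(x,y,z,w,h,ang):
    c,s=np.cos(np.radians(ang)),np.sin(np.radians(ang));out={}
    for nm,nx,ny,half,oth in(("+x",1,0,w,h),("-x",-1,0,w,h),("+y",0,1,h,w),("-y",0,-1,h,w)):
        o=[]
        for k in np.linspace(-.35,.35,11):
            rr=half/2+np.arange(-.012,.012,.0005);px=nx*rr+k*oth*abs(ny);py=ny*rr+k*oth*abs(nx)
            u=proj(d,np.c_[x+c*px-s*py,y+s*px+c*py,np.full(len(rr),z)]).astype(np.float32)
            if u[:,1].max()>300 or u.min()<1 or u[:,0].max()>510: continue
            v=cv2.remap(L,u[:,0][:,None],u[:,1][:,None],1)[:,0];g=np.linalg.norm(v[5:]-v[:-5],axis=1);i=g.argmax()
            if g[i]>15:o.append((rr[i+2]-half/2)*1e3)
        out[nm]=np.round(o,1).tolist()
    return out
print("oblong",edges(.6306,.0975,.093,.136,.088,-33.8));print("square",edges(.6309,.2612,.111,.104,.104,50.4))
E
python3 fin.py; python3 disc.py w15 .642 -.087 .105 .124
```

```text
[0.5854 0.0973 0.3505] [[-1.0, 0.003, -0.0], [0.003, 1.0, 0.0], [0.0, 0.0, -1.0]] 40.15 [  28.3    9.7    3.    -0.   -83.3 -118.5]
oblong {'+x': [-1.0, -1.5, -1.0, -0.5, -0.5, -0.5, -0.5, -1.0, 0.0], '-x': [1.0, 1.0, 1.0, 1.0, 1.0, 1.0, 0.5, 0.5, 1.0, 0.5, -0.5], '+y': [-2.0, -2.0, -1.0, -1.0, -1.0, -1.0, -1.0, -1.0, -1.0, -1.0, -1.5], '-y': [1.5, 1.5, 1.5, 1.5, 1.5, 1.5, 1.5, 1.5, 1.5, 1.5]}
square {'+x': [-2.0, -2.5, -2.5, -2.5, -2.0, -2.0], '-x': [1.0, 0.5, 0.5, 1.0, 0.5, 0.5, 1.0, 0.5, 0.5, 1.0, 0.5], '+y': [0.0, 0.0, 0.0, -0.5, -0.5, 0.0, 0.0, 0.5, 0.5, 0.0, 0.5], '-y': [4.0, 3.5, 4.0, 3.5, 4.0, 0.0, -0.5, -0.5, -0.5, -0.5, -0.5]}
w15 centre [ 0.6412 -0.0859] dia 122.9 n 36 maxres 1.0
```

The other three plates lie level where expected. One last numeric check on the small lid, which measured poorly before.

Emit:
move_arm(
  rows=[
    [0, 0, 0, 0, -0.2, 0, 0],
    [0, 0, 0, 0, -0.2, 0, 0],
    [0, 0, 0, 0, -0.2, 0, 0],
    [0, 0, 0, 0, -0.2, 0, 0],
    [0, 0, 0, 0, -0.2, 0, 0],
    [0, 0, 0, 0, 0, 0, 0],
    [0, 0, 0, 0, 0, 0, 0],
  ],
)

```text
time_s: 41.02
tcp_pos: [0.5854, -0.2029, 0.3497]
eef_rot: [[-1.0, 0.003, -0.002], [0.003, 1.0, 0.0], [0.002, 0.0, -1.0]]
wrist_force: [0.5, 0.6, 0.3]
grip_width: 0.498
grip_force: 0.0
```

```bash
python3 snap.py w16; sed -i 's/if g\[k\]>25/if g[k]>12/; s/\.85,1\.16/.9,1.1/' disc.py; for z in .108 .113 .118 .123; do python3 disc.py w16 .637 -.257 $z .084; done; python3 disc.py w11 .637 -.257 .118 .084; python3 disc.py w16 .642 -.087 .105 .124
```

```text
[ 0.5856 -0.2022  0.35  ] [[-1.0, 0.002, -0.001], [0.002, 1.0, 0.0], [0.001, 0.0, -1.0]] 41.075 [ -1.   12.3   6.3  -0.  -84.  -89.1]
w16 centre [ 0.6395 -0.2584] dia 84.8 n 46 maxres 1.5
w16 centre [ 0.638  -0.2578] dia 83.6 n 46 maxres 1.5
w16 centre [ 0.6365 -0.2571] dia 82.4 n 48 maxres 1.2
w16 centre [ 0.6351 -0.2561] dia 81.4 n 48 maxres 1.0
w11 centre [ 0.6352 -0.2578] dia 84.8 n 76 maxres 1.4
w16 centre [ 0.6414 -0.0886] dia 122.4 n 51 maxres 1.4
```

```bash
python3 -c "
from cell import r
print(r.close_job())"
```

```text
the job is handed in; nothing more can be done
None
```

All four lids were set on their own jars and released. By contact height and the last camera measurements they are fully seated and centred, and the job was handed in at about 41 s with no verdict returned.

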